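Refill a desiccant-puck dispenser and issue one puck to a sample kit

ROBOT

A 7-joint arm with a two-finger parallel gripper is mounted at the origin on a cart in front of the work surface, level with it; the furniture and walls round the work are solid. World frame = base frame: x ahead of the robot, y to its left, z up, the work surface at z = 0. Lengths are in m, angles in rad, forces in N, time in s.
With the tool pointing down it reaches from about 0.4 to 0.85 m from the base axis. Payload 4.5 kg.
Tool frame: the origin (TCP) lies midway between the tips of the shut fingers; the grasp point (between the pads) lies 19 mm behind it; z points along the fingers, y is the direction in which the jaws open and shut (so a half turn about z gives the same grasp; the last joint's range is limited). The gripper opens to 88 mm and grips with 3 to 60 N. Pads are 18 mm wide; open, the fingers measure 123 mm over their backs; the gripper's body (75 mm by 187 mm) begins 45 mm behind the grasp point.
Start: joints at [1.193, 0.689, -0.195, 1.565, 0.157, 0.902, -0.215], TCP at [0.25, -0.573, 0.239] pointing down, gripper open.
Joint ranges: [-3.01, 3.01], [-0.46, 2.08], [-1.47, 1.51], [0.13, 2.56], [-1, 4.14], [0.04, 2.09], [-2.66, 2.66]. Speed limits (rad/s): [2.57, 2.57, 3.14, 3.14, 3.14, 3.14, 3.14].

INTERFACE

Orientations are given as a unit quaternion [w, x, y, z].
In Python, from plant import observe, vision, bot gives the robot as it stands.
- The arm moves only by the tool move_arm, never from a script. Its argument "increments" is a list of rows, each an object of numbers: "dx", "dy", "dz": the shift along the tool's x, y, z in m; "twist": the turn about the tool's z in degrees; "gripper": the finger opening in m, from 0 to 0.0881. In form: [{"dx": .., "dy": .., "dz": .., "twist": .., "gripper": ..}, ...]. A call has exactly 10 rows; each row is the pose to reach, as a shift and turn from the pose commanded when the call began, along the tool's axes at that moment; what a row does not reach only later rows make up. A row lasts 1/8 s, in which the tool goes at most 62.5 mm and 10.7 degrees, less where a joint would pass 70% of its speed; a pose out of reach is approached as far as the arm can. A call with a gripper value outside its range is refused whole. The fingers move at their own pace and stop on an object; the grip force is fixed at half the most. Time passes only in rows, so rows that repeat a pose let the fingers close, or fill a call up. It gives the time, the measured TCP pose, the force and the opening at its end, in the units of the state.
- observe(): the state, without advancing time (a new reading comes with each control period).
- vision.grab_frame(name): name is "side" or "top"; returns the picture (400x640x3 uint8, red, green, blue); there is no depth.
- vision.camera_params(name): a dict with "fx", "fy", "cx", "cy" (pixels), "R" (3x3) and "t" (3): a world point X has camera coordinates R X + t. Camera axes: x right, y down, z forward; pixel columns grow to the right and rows downward; lengths in m; the calibration is good to about 2 mm. A picture is of the moment at which its call begins. camera_params takes no time and is no camera call.
- bot.close_job(): hands the job in, once; it reports no verdict.
Trained networks look in the newest picture that a camera, given by its name, has taken for a name from the list of things; names that differ only in an ending like _2 or _b are one class to them, and where a whole thing is asked for, a point or a joint stands for the part that bears it (a point fixed in the world has none). Each returns a list of dicts, best first, with "score" (0 to 1); they miss things now and then, are a little off and sometimes report something else, mostly with a low value. They report only what shows in the picture. A call takes as long as a camera call.
- vision.search_frame(camera, thing): "location" ([x, y, z] in m, in world coordinates, good to about 4 mm: the middle of the surface that is visible of it).
- vision.trace(camera, thing): "region" (400x640 bool, what is visible of it).
The state is a dict: "clock": time; "qpos": joint angles; "qvel": joint speeds; "tau": joint torques, N m; "position": TCP position; "tool_rot": TCP orientation; "ft_force": force on the tool from outside, world axes, zero at the start; "torque": the same for the moment, N m; "gripper_width": finger opening in m.
Only numpy, scipy, OpenCV 4.12 (cv2) and the standard library are available. Lean on these libraries where they do the work, as an engineer would, in place of code of your own. Each camera call takes 0.05 s, during which the arm holds its last target.

TASK

Get the desiccant dispenser working: fit the loose square-bored press knob fully home on the plunger's square stem and load every puck on the desk into the clear magazine tube. Then press the knob all the way down to its stop, once, let it spring back, and put the one puck it issues flat in the free part of the cardboard kit tray; the other pucks stay in the magazine and the knob on its stem. Leave the pen alone.

Things in the scene. Friction and masses are not known exactly. Their poses are not given: they have to be found in the camera images.
- dispenser: Fixed white dispenser; origin on the desk under the magazine tube's axis; z up. Base plate x -115..115, y -115..45, top 12 mm up (the tube's floor). Plunger at x 20, y -80. Pucks are issued toward -x (about toward the robot). Below the tube, 12 to 35 mm up, two cheeks (y +-20, x -35..25) and the pusher hold the lowest puck; the -x side is open
- mag_mouth (a point): Centre of the open top of the dispenser's magazine, an upright clear round tube, bore 34 mm, outside 40 mm, no funnel; 125 mm above the desk. Axes as the dispenser. A puck let go in the mouth drops down the tube on its own; the tube holds five pucks
- issue_spot (a point): On the base plate, 76 mm toward -x from the tube's axis, 12 mm above the desk: where the underside of a puck stands (within some 10 mm) after a full press. Axes as the dispenser. A 6 mm high lip 24 mm farther out stops it; free on both sides along y
- stem_tip (a point): Top of the bare plunger stem, at rest 112 mm above the desk; moves with the plunger. The top 20 mm are square, 12 mm wide (the last 6 mm narrowed to 9 mm as a lead), flats along this point's x and y; z up. Below, a 16 mm round rod down to a 60 x 60 mm housing with its top 60 mm above the desk
- stem (a joint): Travel of the spring plunger: 0 at rest (up), 0.030 m down at its stop. Takes about 5 N at first and 9 to 15 N near the stop; springs back. Going down it drives a pusher 2.6 times as far, which slides the lowest puck out to issue_spot; once it is back up the stack drops by one puck
- knob_c (a point): Centre of the loose black press knob: a block 34 x 34 x 30 mm with a square blind bore from below, 14.5 mm wide, 18 mm deep, its flats along the sides. Stands on the desk bore down, z up, x and y along its sides; any quarter turn is the same. Centre 15 mm above its underside. Fitted, its underside is 94 mm and its top 124 mm above the desk
- knob_seat (a point): Centre of the closed end of the knob's bore, 18 mm above its underside (3 mm above knob_c); coincides with stem_tip when the knob is fully home
- tray_free (a point): Middle of the free part of the floor (3 mm above the desk) of the fixed cardboard kit tray: 106 x 136 mm outside along its x and y, walls 3 mm thick, 22 mm high. The free floor reaches 50 mm either way along x and 45 mm either way along y; beyond it on the +y side a sample tube lies. z up
- pen_1: A pen lying at the back of the desk, 17 x 135 x 16 mm, a bystander; origin under its centre
- puck1_c (a point): The centre of a white desiccant puck (a closed round canister, 30 mm across, 20 mm high, 14 g), 10 mm above its underside; z is its axis, up as it stands on the desk. All pucks are alike; three to five of the five are there, the others are absent
- puck2_c (a point): The centre of a white desiccant puck (a closed round canister, 30 mm across, 20 mm high, 14 g), 10 mm above its underside; z is its axis, up as it stands on the desk. All pucks are alike; three to five of the five are there, the others are absent
- puck3_c (a point): The centre of a white desiccant puck (a closed round canister, 30 mm across, 20 mm high, 14 g), 10 mm above its underside; z is its axis, up as it stands on the desk. All pucks are alike; three to five of the five are there, the others are absent
- puck4_c (a point): The centre of a white desiccant puck (a closed round canister, 30 mm across, 20 mm high, 14 g), 10 mm above its underside; z is its axis, up as it stands on the desk. All pucks are alike; three to five of the five are there, the others are absent
- puck5_c (a point): The centre of a white desiccant puck (a closed round canister, 30 mm across, 20 mm high, 14 g), 10 mm above its underside; z is its axis, up as it stands on the desk. All pucks are alike; three to five of the five are there, the others are absent

How it is judged:
On the way, in this order (a step that is already met when the one before it is completed fails the run):
1. the knob is fully home on the plunger stem and every puck is in the magazine (distance between knob_seat and stem_tip below 0.004 m and angle between the z axis of knob_seat and the z axis of stem_tip, either way round below 0.15 rad and horizontal distance between each of puck1_c, puck2_c, puck3_c, puck4_c, puck5_c and mag_mouth below 0.01 m and height (world z) of each of puck1_c, puck2_c, puck3_c, puck4_c, puck5_c below 0.115 m), for 0.2 s.
2. the plunger is pressed down to its stop with the knob on it (value of joint stem above 0.028 m and distance between knob_seat and stem_tip below 0.006 m), for 0.05 s.
At the end, for the whole second after the job is handed in: Knob home on the stem (within 4 mm, 0.15 rad), plunger back up (within 4 mm); exactly one puck flat (0.15 rad) on the free part of the tray floor; every other puck in the magazine tube (within 10 mm of its axis, centre under 115 mm above the desk) (distance between knob_seat and stem_tip below 0.004 m and angle between the z axis of knob_seat and the z axis of stem_tip, either way round below 0.15 rad and value of joint stem below 0.004 m and ((horizontal distance between puck1_c and mag_mouth below 0.01 m and height (world z) of puck1_c below 0.115 m) or (x of puck1_c in the frame of tray_free between -0.04 and 0.04 m and y of puck1_c in the frame of tray_free between -0.037 and 0.055 m and z of puck1_c in the frame of tray_free below 0.016 m and angle between the z axis of puck1_c and the z axis of tray_free, either way round below 0.15 rad)) and ((horizontal distance between puck2_c and mag_mouth below 0.01 m and height (world z) of puck2_c below 0.115 m) or (x of puck2_c in the frame of tray_free between -0.04 and 0.04 m and y of puck2_c in the frame of tray_free between -0.037 and 0.055 m and z of puck2_c in the frame of tray_free below 0.016 m and angle between the z axis of puck2_c and the z axis of tray_free, either way round below 0.15 rad)) and ((horizontal distance between puck3_c and mag_mouth below 0.01 m and height (world z) of puck3_c below 0.115 m) or (x of puck3_c in the frame of tray_free between -0.04 and 0.04 m and y of puck3_c in the frame of tray_free between -0.037 and 0.055 m and z of puck3_c in the frame of tray_free below 0.016 m and angle between the z axis of puck3_c and the z axis of tray_free, either way round below 0.15 rad)) and ((horizontal distance between puck4_c and mag_mouth below 0.01 m and height (world z) of puck4_c below 0.115 m) or (x of puck4_c in the frame of tray_free between -0.04 and 0.04 m and y of puck4_c in the frame of tray_free between -0.037 and 0.055 m and z of puck4_c in the frame of tray_free below 0.016 m and angle between the z axis of puck4_c and the z axis of tray_free, either way round below 0.15 rad)) and ((horizontal distance between puck5_c and mag_mouth below 0.01 m and height (world z) of puck5_c below 0.115 m) or (x of puck5_c in the frame of tray_free between -0.04 and 0.04 m and y of puck5_c in the frame of tray_free between -0.037 and 0.055 m and z of puck5_c in the frame of tray_free below 0.016 m and angle between the z axis of puck5_c and the z axis of tray_free, either way round below 0.15 rad)) and ((x of puck1_c in the frame of tray_free between -0.04 and 0.04 m and y of puck1_c in the frame of tray_free between -0.037 and 0.055 m and z of puck1_c in the frame of tray_free below 0.016 m and angle between the z axis of puck1_c and the z axis of tray_free, either way round below 0.15 rad) or (x of puck2_c in the frame of tray_free between -0.04 and 0.04 m and y of puck2_c in the frame of tray_free between -0.037 and 0.055 m and z of puck2_c in the frame of tray_free below 0.016 m and angle between the z axis of puck2_c and the z axis of tray_free, either way round below 0.15 rad) or (x of puck3_c in the frame of tray_free between -0.04 and 0.04 m and y of puck3_c in the frame of tray_free between -0.037 and 0.055 m and z of puck3_c in the frame of tray_free below 0.016 m and angle between the z axis of puck3_c and the z axis of tray_free, either way round below 0.15 rad) or (x of puck4_c in the frame of tray_free between -0.04 and 0.04 m and y of puck4_c in the frame of tray_free between -0.037 and 0.055 m and z of puck4_c in the frame of tray_free below 0.016 m and angle between the z axis of puck4_c and the z axis of tray_free, either way round below 0.15 rad) or (x of puck5_c in the frame of tray_free between -0.04 and 0.04 m and y of puck5_c in the frame of tray_free between -0.037 and 0.055 m and z of puck5_c in the frame of tray_free below 0.016 m and angle between the z axis of puck5_c and the z axis of tray_free, either way round below 0.15 rad)) and (horizontal distance between puck1_c and puck2_c below 0.02 m or horizontal distance between puck1_c and puck2_c above 0.11 m) and (horizontal distance between puck1_c and puck3_c below 0.02 m or horizontal distance between puck1_c and puck3_c above 0.11 m) and (horizontal distance between puck1_c and puck4_c below 0.02 m or horizontal distance between puck1_c and puck4_c above 0.11 m) and (horizontal distance between puck1_c and puck5_c below 0.02 m or horizontal distance between puck1_c and puck5_c above 0.11 m) and (horizontal distance between puck2_c and puck3_c below 0.02 m or horizontal distance between puck2_c and puck3_c above 0.11 m) and (horizontal distance between puck2_c and puck4_c below 0.02 m or horizontal distance between puck2_c and puck4_c above 0.11 m) and (horizontal distance between puck2_c and puck5_c below 0.02 m or horizontal distance between puck2_c and puck5_c above 0.11 m) and (horizontal distance between puck3_c and puck4_c below 0.02 m or horizontal distance between puck3_c and puck4_c above 0.11 m) and (horizontal distance between puck3_c and puck5_c below 0.02 m or horizontal distance between puck3_c and puck5_c above 0.11 m) and (horizontal distance between puck4_c and puck5_c below 0.02 m or horizontal distance between puck4_c and puck5_c above 0.11 m)); the robot touches nothing.
It fails at once if the pen is pushed away (distance of pen_1 from where it was at the start of the episode above 0.03 m).
Of puck1, puck2, puck3, puck4, puck5 only 3 to 5 are there at a start; the rules pass over those that are not, and their reading is None.
At some moment in a run one of puck1, puck2, puck3, puck4, puck5, knob may be knocked a few centimetres aside while the robot is not near it.
It also fails if it takes over 210 s, if anything falls off the work surface, if the arm or the gripper's body presses on something with over 40 N, if the wrist force passes 120 N, or if a joint passes its speed limit or range.

## Working session

There is one attempt and no reset: what is moved stays moved. The work goes in short steps, Python scripts to look and compute and a tool call to move; the robot and the scene stay as the last step left them, time stands still between calls to the robot, and variables do not carry over. Pictures are saved under pics/ and viewed, and the job is handed in when it is done.

Besides the shell and the picture viewer there is one more tool, called after ">>>" as a command line: name --argument value ..., lists and objects as JSON in quotes. move_arm: Moves the arm, as the interface text tells. Its arguments: {"type":"object","properties":{"increments":{"type":"array","items":{"type":"object","properties":{"dx":{"type":"number"},"dy":{"type":"number"},"dz":{"type":"number"},"twist":{"type":"number"},"gripper":{"type":"number"}}}}},"required":["increments"]}

```bash
ls; mkdir -p pics; python3 - <<'E'
from plant import observe, vision, bot
import cv2
print(observe())
for n in ["side","top"]:
    im=vision.grab_frame(n); cv2.imwrite(f"pics/{n}0.png",im[:,:,::-1])
    p=vision.camera_params(n); print(n,p)
E
```

```text
pics
{'clock': 0.0, 'qpos': array([ 1.19281434,  0.68997953, -0.19452432,  1.56632973,  0.15732928,
        0.90250859, -0.21509905]), 'qvel': array([-0.00052884,  0.00037832, -0.00037766, -0.00062919, -0.00107418,
        0.00084849,  0.00042646]), 'tau': array([-1.72314017e-04, -5.27575922e+01, -1.26707509e+00, -1.53434014e+01,
       -5.25955623e-02,  6.41506558e-03,  1.54521135e-04]), 'position': array([ 0.2498529 , -0.57220081,  0.2379169 ]), 'tool_rot': array([-8.77075148e-04,  9.78867591e-01,  2.04493040e-01, -2.60007237e-04]), 'ft_force': array([ 0.2348473 ,  0.50379566, -0.29274987]), 'torque': array([-0.00778992, -0.01051401,  0.02180389]), 'gripper_width': 0.08809554205472839}
side {'fx': 391.9539861143209, 'fy': 391.9539861143209, 'cx': 310.7069652047149, 'cy': 200.9241974864721, 'R': array([[ 0.99684259, -0.07939048, -0.00141189],
       [-0.05015678, -0.61579464, -0.78630863],
       [ 0.06155599,  0.78389675, -0.6178323 ]]), 't': array([-0.53350639,  0.09222169,  1.01383325])}
top {'fx': 488.6593961273877, 'fy': 488.6593961273877, 'cx': 323.02045207063236, 'cy': 205.15672496509555, 'R': array([[-0.02217922, -0.99971795,  0.00849119],
       [-0.98644575,  0.020502  , -0.16280185],
       [ 0.16258185, -0.01198692, -0.98662225]]), 't': array([-0.01235448,  0.54128624,  1.15093474])}
```

View pics/side0.png

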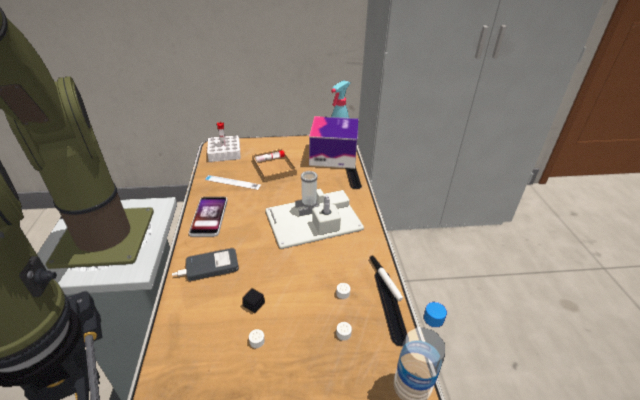

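View pics/top0.png

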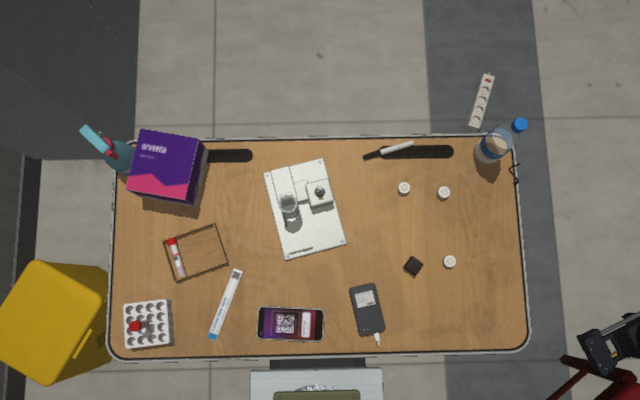

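```bash
python3 - <<'E'
from plant import observe, vision, bot
import numpy as np
for c in ["top","side"]:
  for n in ["dispenser","mag_mouth","stem_tip","knob_c","tray_free","pen_1","puck1_c"]:
    try:
      for d in vision.search_frame(c,n)[:7]: print(c,n,round(d["score"],2),np.round(d["location"],4))
    except Exception as e: print(c,n,e)
print(observe()["clock"])
E
```

```text
top dispenser 0.77 [0.5358 0.0236 0.0139]
top dispenser 0.31 [0.4368 0.2919 0.0053]
top mag_mouth 0.64 [0.5359 0.0188 0.015 ]
top mag_mouth 0.18 [ 0.3966 -0.3326  0.0222]
top stem_tip 0.56 [0.5346 0.0204 0.0132]
top knob_c 0.47 [ 0.3881 -0.2458  0.0311]
top tray_free 0.63 [0.4371 0.2898 0.0054]
top pen_1 0.6 [ 0.685  -0.1947  0.0172]
side dispenser 0.69 [0.5383 0.0046 0.0074]
side dispenser 0.2 [0.4371 0.2944 0.0096]
side mag_mouth 0.86 [0.5363 0.0016 0.0103]
side stem_tip 0.54 [ 0.5685 -0.0181  0.0903]
side knob_c 0.57 [ 0.3924 -0.2551  0.0277]
side tray_free 0.89 [0.4395 0.2953 0.0091]
side pen_1 0.56 [ 0.6905 -0.2056  0.0118]
side puck1_c 0.76 [ 0.4052 -0.3381  0.0188]
0.8
```

```bash
cat > h.py <<'E'
from plant import observe, vision, bot
import numpy as np, cv2
P={n:vision.camera_params(n) for n in ["top","side"]}
def px(n,X):
    p=P[n];c=np.atleast_2d(X)@p["R"].T+p["t"]
    return np.c_[p["fx"]*c[:,0]/c[:,2]+p["cx"],p["fy"]*c[:,1]/c[:,2]+p["cy"]]
def w(n,u,v,z):
    p=P[n];d=p["R"].T@np.array([(u-p["cx"])/p["fx"],(v-p["cy"])/p["fy"],1]);o=-p["R"].T@p["t"]
    return o+d*(z-o[2])/d[2]
def crop(n,im,u0,v0,u1,v1,s,name):
    c=cv2.resize(im[v0:v1,u0:u1,::-1],None,fx=s,fy=s,interpolation=cv2.INTER_CUBIC);cv2.imwrite("pics/"+name,c)
E
python3 - <<'E'
from h import *
t=vision.grab_frame("top");s=vision.grab_frame("side")
np.save("t0.npy",t);np.save("s0.npy",s)
crop("top",t,250,145,360,270,5,"t_disp.png")
crop("side",s,255,160,370,255,6,"s_disp.png")
crop("top",t,380,170,480,280,5,"t_pk.png")
crop("side",s,230,270,370,360,5,"s_pk.png")
crop("top",t,150,210,250,290,6,"t_tray.png")
E
```

```text
(no output)
```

View pics/t_disp.png

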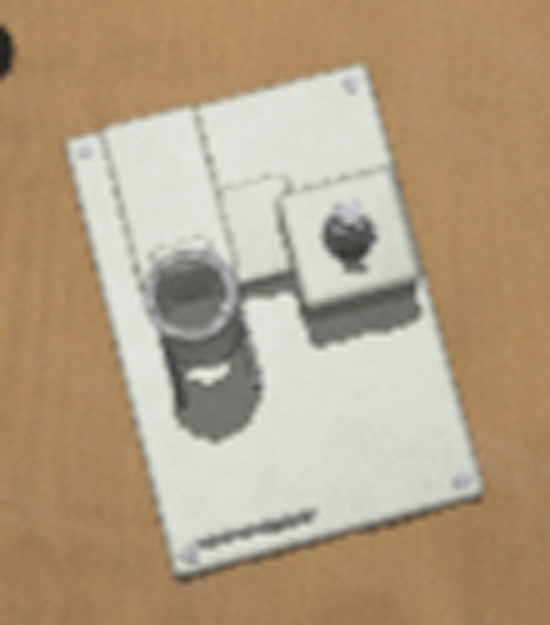

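View pics/s_disp.png

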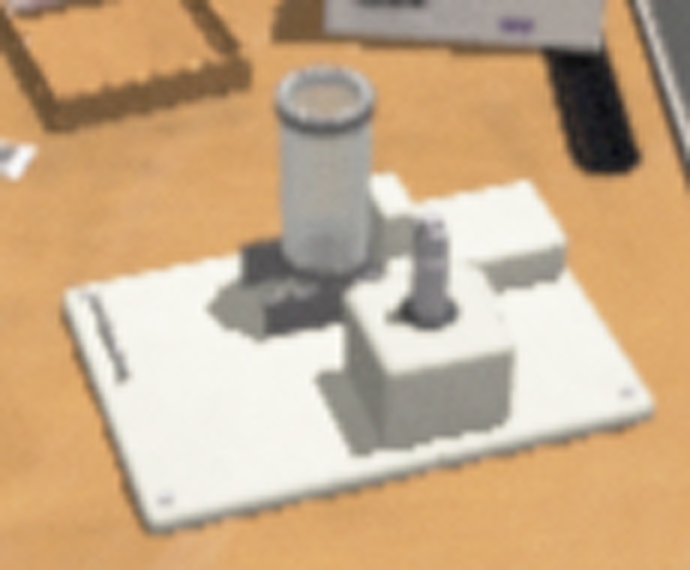

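View pics/t_pk.png

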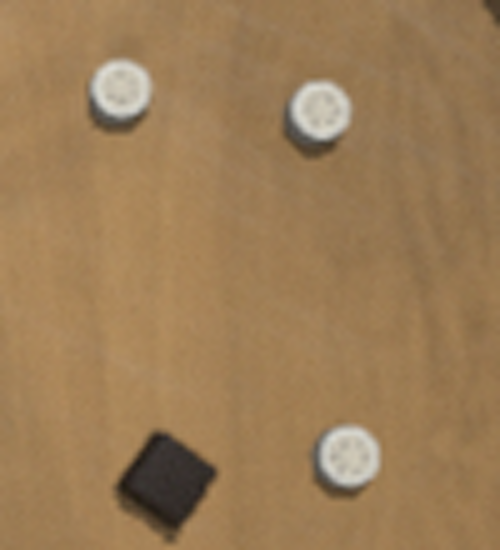

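View pics/t_tray.png

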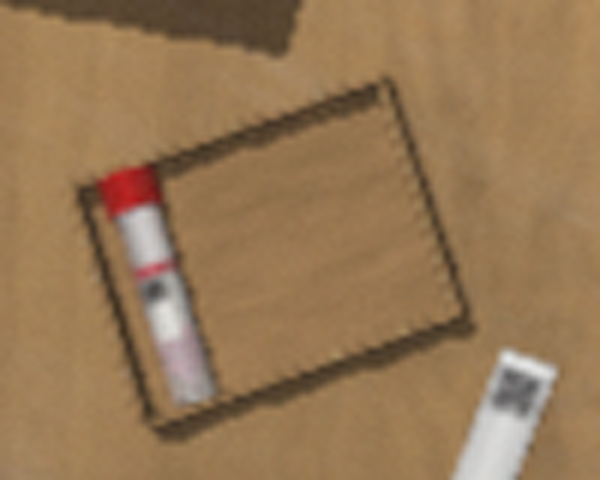

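View pics/s_pk.png

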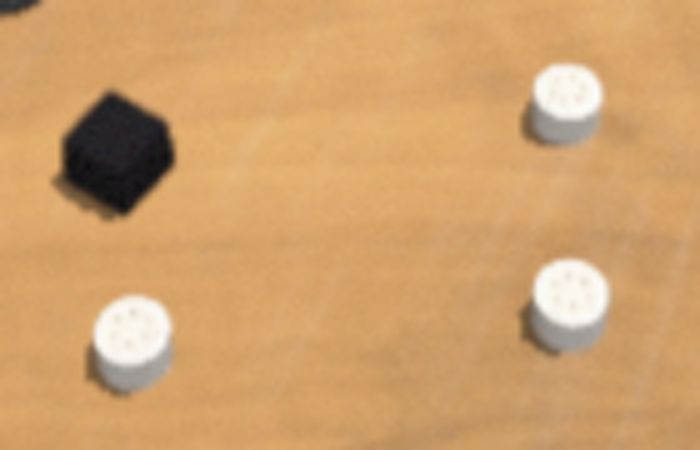

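```bash
cat > fit.py <<'E'
from h import *
from scipy.optimize import least_squares
def c2p(c,s,o): return (np.array(c,float)+.5)/s-.5+np.array(o)
T=lambda c:c2p(c,5,(250,145)); S=lambda c:c2p(c,6,(255,160))
obs=[("top",(.115,.045,.012),T((67,142))),("top",(.115,-.115,.012),T((363,66))),("top",(-.115,-.115,.012),T((482,492))),("top",(-.115,.045,.012),T((176,572))),("top",(0,0,.125),T((193,294))),("top",(.02,-.08,.112),T((349,212))),
("side",(-.115,.045,.012),S((65,297))),("side",(-.115,-.115,.012),S((148,521))),("side",(.115,-.115,.012),S((652,405))),("side",(0,0,.125),S((325,97))),("side",(.02,-.08,.112),S((430,217)))]
def pose(q,X):
    c,s=np.cos(q[2]),np.sin(q[2]);return np.array([q[0]+c*X[0]-s*X[1],q[1]+s*X[0]+c*X[1],X[2]])
def run(obs,x0):
    r=lambda q:np.concatenate([px(n,pose(q,X))[0]-o for n,X,o in obs])
    f=least_squares(r,x0,loss="soft_l1");print(np.round(f.x,4));print(np.round(f.fun.reshape(-1,2),1).tolist())
    return f.x
print("both");q=run(obs,[.53,.03,-.2])
run(obs[:6],[.53,.03,-.2]);run(obs[6:],[.53,.03,-.2])
print("mouth",pose(q,(0,0,.125)),"stem",pose(q,(.02,-.08,.112)),"issue",pose(q,(-.076,0,.012)))
T=lambda c:c2p(c,6,(150,210))
print("tray");run([("top",(.053,.088,.022),T((82,190))),("top",(.053,-.048,.022),T((388,80))),("top",(-.053,-.048,.022),T((470,320))),("top",(-.053,.088,.022),T((155,422)))],[.44,.28,0])
T=lambda c:c2p(c,5,(380,170)); S=lambda c:c2p(c,5,(230,270))
for a,b in zip([(121,88),(321,110),(350,454)],[(567,86),(571,290),(132,325)]):
    print("puck",w("top",*T(a),.02),w("side",*S(b),.02))
print("knobtop");a=[w("top",*T(c),.03) for c in [(160,432),(217,473),(177,520),(119,478)]];print(np.mean(a,0));b=[w("side",*S(c),.03) for c in [(112,90),(172,135),(124,178),(66,142)]];print(np.mean(b,0))
for k in (a,b): print([np.round(np.degrees(np.arctan2(*(k[(i+1)%4]-k[i])[1::-1])),1) for i in range(4)],[np.linalg.norm(k[(i+1)%4]-k[i]).round(4) for i in range(4)])
E
python3 fit.py
```

```text
both
[0.5338 0.0562 0.2413]
[[-0.5, -1.0], [1.1, -1.6], [1.5, 0.1], [0.2, 0.9], [0.0, -0.2], [0.4, 0.1], [-1.2, -1.8], [-0.4, -0.5], [0.8, -0.8], [-0.4, -0.9], [-0.1, -0.6]]
[0.5333 0.0572 0.242 ]
[[-0.9, -0.8], [0.7, -1.4], [1.1, 0.2], [-0.2, 1.1], [-0.4, 0.0], [-0.0, 0.3]]
[0.5343 0.053  0.2403]
[[-1.1, -1.1], [-0.2, 0.4], [1.2, 0.0], [-0.1, -0.2], [0.3, 0.2]]
mouth [0.53378523 0.05618354 0.125     ] stem [ 0.57232328 -0.01671926  0.112     ] issue [0.45998716 0.03802192 0.012     ]
tray
[0.4417 0.2721 0.3237]
[[-1.0, -0.4], [0.9, -0.6], [0.5, -0.1], [-0.5, 2.1]]
puck [ 0.58646789 -0.22846856  0.02      ] [ 0.58791476 -0.22899246  0.02      ]
puck [ 0.57313895 -0.32858769  0.02      ] [ 0.57474876 -0.3307098   0.02      ]
puck [ 0.40095319 -0.33210841  0.02      ] [ 0.40155314 -0.33248147  0.02      ]
knobtop
[ 0.39194886 -0.24020818  0.03      ]
[ 0.39424706 -0.24820717  0.03      ]
[np.float64(-127.4), np.float64(137.0), np.float64(52.5), np.float64(-44.0)] [np.float64(0.0337), np.float64(0.0303), np.float64(0.0342), np.float64(0.0304)]
[np.float64(-45.0), np.float64(-133.6), np.float64(140.7), np.float64(55.2)] [np.float64(0.0369), np.float64(0.0282), np.float64(0.0321), np.float64(0.0319)]
```

```bash
cat > go.py <<'E'
import sys
from h import *
from scipy.spatial.transform import Rotation as R
def cur():
    o=observe();q=o["tool_rot"];r=R.from_quat([q[1],q[2],q[3],q[0]]).as_matrix()
    return o,r,np.degrees(np.arctan2(r[1,0],r[0,0]))
def go(x,y,z,yaw=None):
    o,r,a=cur();d=r.T@(np.array([x,y,z])-o["position"])
    tw=0 if yaw is None else -((yaw-a+180)%360-180)
    print("pos",np.round(o["position"],4),"yaw",round(a,1),"tilt",np.round(np.degrees(np.arccos(-r[2,2])),2),"w",round(o["gripper_width"],4),"F",np.round(o["ft_force"],1),"t",round(o["clock"],2),"q7",round(o["qpos"][6],2))
    print("d (mm)",np.round(d*1000,1),"twist",round(tw,1))
if __name__=="__main__":
    go(*map(float,sys.argv[1:]))
E
python3 go.py .4013 -.3323 .10 -76.2
```

```text
pos [ 0.2502 -0.5728  0.2388] yaw 23.6 tilt 0.01 w 0.0879 F [ 0.3  0.1 -0.2] t 0.9 q7 -0.22
d (mm) [ 234.7 -159.9  138.8] twist 99.8
```

>>> move_arm --increments '[{"dx":0.2347,"dy":-0.1599,"dz":0.1388,"twist":99.8,"gripper":0.06},{"dx":0.2347,"dy":-0.1599,"dz":0.1388,"twist":99.8,"gripper":0.06},{"dx":0.2347,"dy":-0.1599,"dz":0.1388,"twist":99.8,"gripper":0.06},{"dx":0.2347,"dy":-0.1599,"dz":0.1388,"twist":99.8,"gripper":0.06},{"dx":0.2347,"dy":-0.1599,"dz":0.1388,"twist":99.8,"gripper":0.06},{"dx":0.2347,"dy":-0.1599,"dz":0.1388,"twist":99.8,"gripper":0.06},{"dx":0.2347,"dy":-0.1599,"dz":0.1388,"twist":99.8,"gripper":0.06},{"dx":0.2347,"dy":-0.1599,"dz":0.1388,"twist":99.8,"gripper":0.06},{"dx":0.2347,"dy":-0.1599,"dz":0.1388,"twist":99.8,"gripper":0.06},{"dx":0.2347,"dy":-0.1599,"dz":0.1388,"twist":99.8,"gripper":0.06}]'

```text
clock: 2.15
position: [0.4017, -0.3323, 0.1]
tool_rot: [0.0, 0.787, -0.617, 0.0]
ft_force: [0.1, -0.6, -0.2]
gripper_width: 0.0598
```

```bash
python3 go.py .4013 -.3323 .011 -76.2; python3 - <<'E'
from h import *
s=vision.grab_frame("side");t=vision.grab_frame("top")
crop("side",s,180,230,380,380,4,"s1.png");crop("top",t,380,170,520,290,5,"t1.png")
E
```

```text
pos [ 0.4017 -0.3323  0.1   ] yaw -76.2 tilt 0.03 w 0.0598 F [ 0.1 -0.6 -0.2] t 2.15 q7 -1.79
d (mm) [-0.1  0.4 89. ] twist -0.0
```

View pics/s1.png

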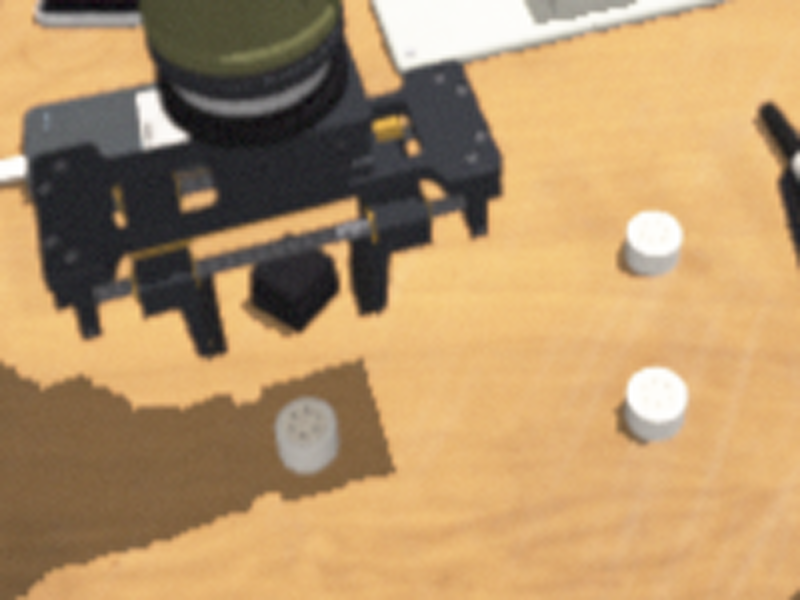

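View pics/t1.png

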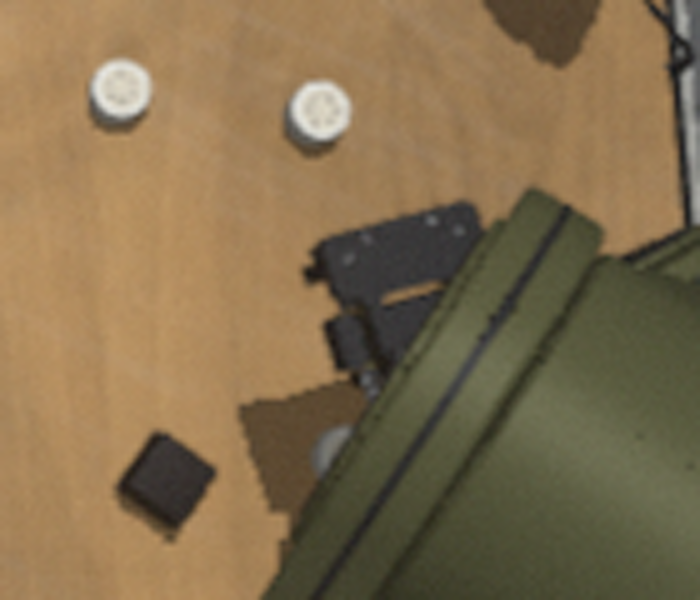

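>>> move_arm --increments '[{"dz":0.045,"gripper":0.06},{"dz":0.089,"gripper":0.06},{"dz":0.089,"gripper":0.06},{"dz":0.089,"gripper":0.06},{"dz":0.089,"gripper":0.02},{"dz":0.089,"gripper":0.02},{"dz":0.089,"gripper":0.02},{"dz":0.089,"gripper":0.02},{"dz":0.089,"gripper":0.02},{"dz":0.089,"gripper":0.02}]'

```text
invalid input
```

```bash
python3 go.py .4013 -.3323 .2 -76.2; python3 - <<'E'
from h import *
s=vision.grab_frame("side")
crop("side",s,180,230,380,380,4,"s2.png")
print(px("side",[.4017,-.3323,.1]))
E
```

```text
pos [ 0.4015 -0.3323  0.0999] yaw -76.1 tilt 0.02 w 0.0602 F [0.5 0.1 0.3] t 2.25 q7 -1.79
d (mm) [   0.     0.2 -100.1] twist 0.1
[[252.24698828 309.30917564]]
```

View pics/s2.png

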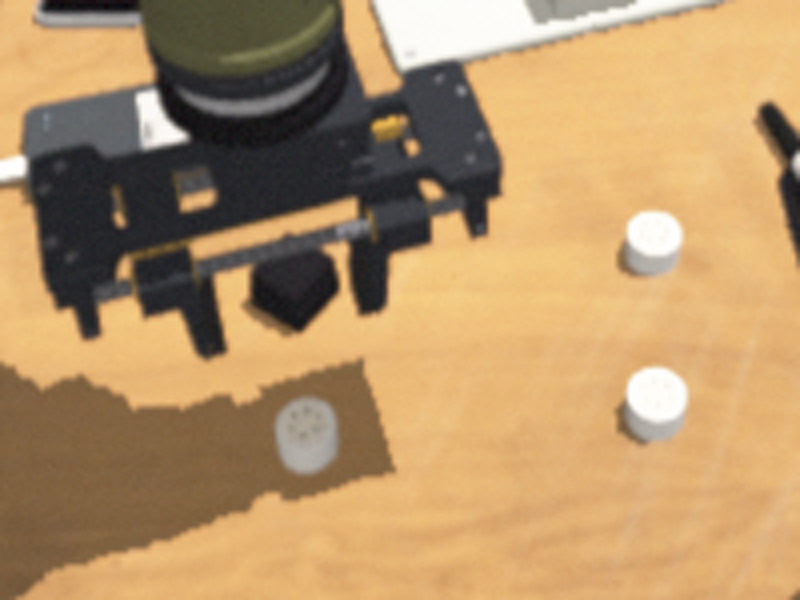

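>>> move_arm --increments '[{"dx":0,"dy":0,"dz":0.045,"twist":0,"gripper":0.06},{"dx":0,"dy":0,"dz":0.089,"twist":0,"gripper":0.06},{"dx":0,"dy":0,"dz":0.089,"twist":0,"gripper":0.06},{"dx":0,"dy":0,"dz":0.089,"twist":0,"gripper":0.02},{"dx":0,"dy":0,"dz":0.089,"twist":0,"gripper":0.02},{"dx":0,"dy":0,"dz":0.089,"twist":0,"gripper":0.02},{"dx":0,"dy":0,"dz":0.089,"twist":0,"gripper":0.02},{"dx":0,"dy":0,"dz":0.089,"twist":0,"gripper":0.02},{"dx":0,"dy":0,"dz":0.089,"twist":0,"gripper":0.02},{"dx":0,"dy":0,"dz":0.089,"twist":0,"gripper":0.02}]'

```text
clock: 3.55
position: [0.4019, -0.3327, 0.012]
tool_rot: [-0.0, 0.787, -0.617, 0.001]
ft_force: [0.8, 1.0, 6.9]
gripper_width: 0.0287
```

```bash
python3 go.py .4013 -.3323 .19 -76.2; python3 - <<'E'
from h import *
s=vision.grab_frame("side")
crop("side",s,180,230,380,380,4,"s3.png")
E
```

```text
pos [ 0.4019 -0.3327  0.012 ] yaw -76.2 tilt 0.11 w 0.0287 F [0.8 1.  6.9] t 3.55 q7 -1.74
d (mm) [  -0.3    0.2 -178. ] twist 0.0
```

View pics/s3.png

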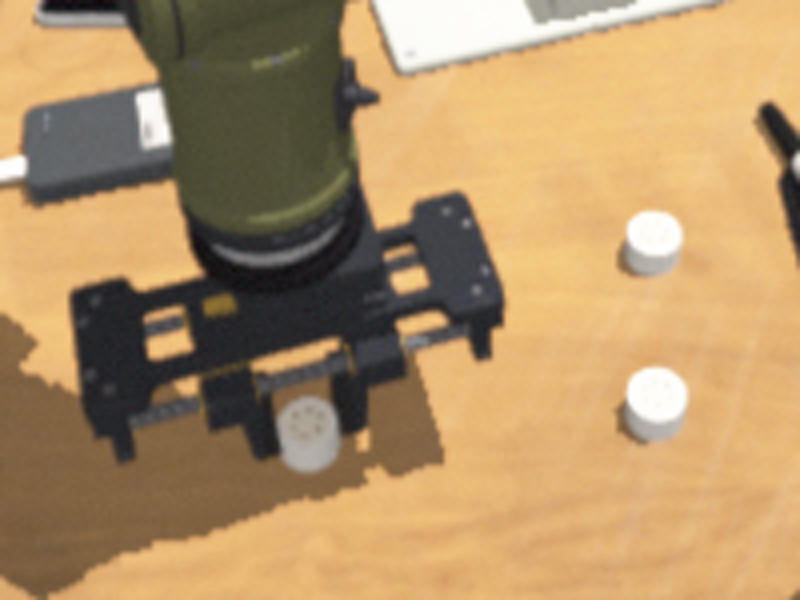

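```bash
python3 - <<'E'
from h import *
f=lambda X:np.round((px("side",X)-[180,230])*4,0).tolist()
p=np.array([.4019,-.3327,0])
print(f(p+[0,0,.012]),f(p),f(p+[0,0,.02]))
a=np.radians(-76.2);d=np.array([np.sin(a),-np.cos(a),0])*.0143;e=np.array([np.cos(a),np.sin(a),0])*.009
print("fingertip front corners",f([p+d+e+[0,0,.012],p-d+e+[0,0,.012]]))
E
```

```text
[[306.0, 428.0]] [[308.0, 442.0]] [[305.0, 419.0]]
fingertip front corners [[281.0, 452.0], [339.0, 435.0]]
```

>>> move_arm --increments '[{"dx":0,"dy":0,"dz":-0.05,"twist":0,"gripper":0.02},{"dx":0,"dy":0,"dz":-0.1,"twist":0,"gripper":0.02},{"dx":0,"dy":0,"dz":-0.15,"twist":0,"gripper":0.02},{"dx":0,"dy":0,"dz":-0.188,"twist":0,"gripper":0.02},{"dx":0,"dy":0,"dz":-0.188,"twist":0,"gripper":0.02},{"dx":0,"dy":0,"dz":-0.188,"twist":0,"gripper":0.02},{"dx":0,"dy":0,"dz":-0.188,"twist":0,"gripper":0.02},{"dx":0,"dy":0,"dz":-0.188,"twist":0,"gripper":0.02},{"dx":0,"dy":0,"dz":-0.188,"twist":0,"gripper":0.02},{"dx":0,"dy":0,"dz":-0.188,"twist":0,"gripper":0.02}]'

```text
clock: 4.85
position: [0.4012, -0.3323, 0.1987]
tool_rot: [0.0, 0.787, -0.617, -0.0]
ft_force: [-0.4, -0.5, -0.3]
gripper_width: 0.0289
```

```bash
python3 go.py .5338 .0562 .155 -76.2
```

```text
pos [ 0.4012 -0.3323  0.1987] yaw -76.2 tilt 0.02 w 0.0289 F [-0.4 -0.5 -0.3] t 4.85 q7 -1.85
d (mm) [-345.6 -221.5   43.7] twist -0.0
```

>>> move_arm --increments '[{"dx":-0.3456,"dy":-0.2215,"dz":0,"twist":0,"gripper":0.02},{"dx":-0.3456,"dy":-0.2215,"dz":0,"twist":0,"gripper":0.02},{"dx":-0.3456,"dy":-0.2215,"dz":0,"twist":0,"gripper":0.02},{"dx":-0.3456,"dy":-0.2215,"dz":0,"twist":0,"gripper":0.02},{"dx":-0.3456,"dy":-0.2215,"dz":0,"twist":0,"gripper":0.02},{"dx":-0.3456,"dy":-0.2215,"dz":0,"twist":0,"gripper":0.02},{"dx":-0.3456,"dy":-0.2215,"dz":0,"twist":0,"gripper":0.02},{"dx":-0.3456,"dy":-0.2215,"dz":0.0437,"twist":0,"gripper":0.02},{"dx":-0.3456,"dy":-0.2215,"dz":0.0437,"twist":0,"gripper":0.02},{"dx":-0.3456,"dy":-0.2215,"dz":0.0437,"twist":0,"gripper":0.02}]'

```text
clock: 6.1
position: [0.5343, 0.0551, 0.1561]
tool_rot: [0.0, 0.786, -0.618, 0.0]
ft_force: [0.7, -0.2, 0.4]
gripper_width: 0.0288
```

```bash
python3 go.py .5338 .0562 .142 -76.2; python3 - <<'E'
from h import *
s=vision.grab_frame("side");t=vision.grab_frame("top")
crop("side",s,265,145,355,220,8,"s4.png");crop("top",t,250,145,360,270,4,"t4.png")
f=lambda X:np.round((px("side",X)-[265,145])*8,0).tolist()
o=observe()["position"];print(f(o),f(o-[0,0,.012]))
E
```

```text
pos [0.5343 0.0551 0.1561] yaw -76.3 tilt 0.06 w 0.0288 F [ 0.7 -0.2  0.4] t 6.1 q7 -2.5
d (mm) [-1.2  0.2 14.1] twist -0.1
[[350.0, 158.0]] [[350.0, 190.0]]
```

View pics/s4.png

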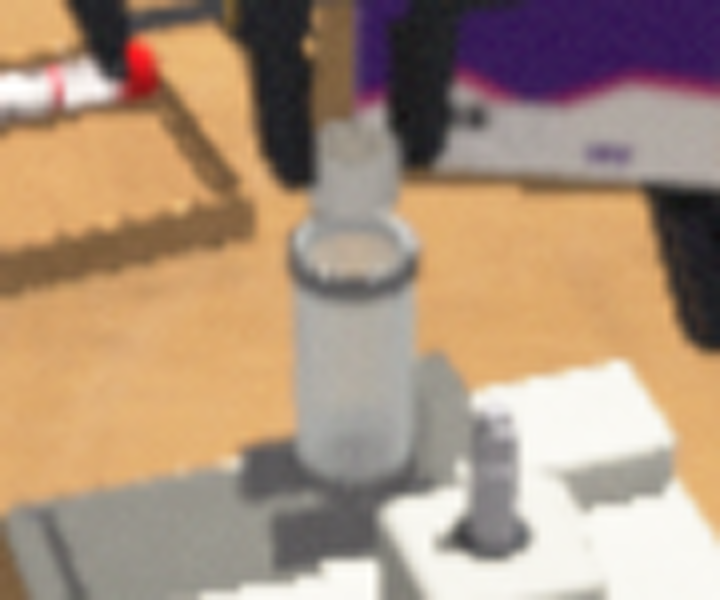

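View pics/t4.png

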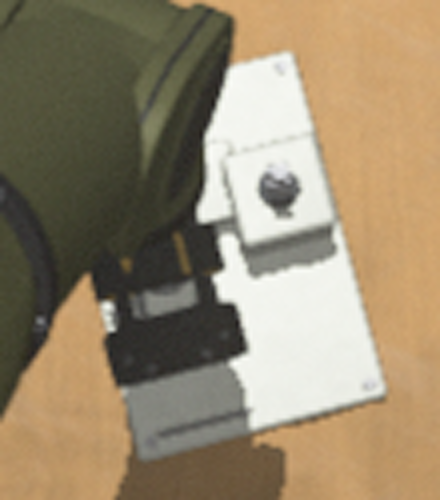

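```bash
python3 - <<'E'
from h import *
s=np.load("s0.npy");t=np.load("t0.npy")
def ov(n,im,box,sc,x,y,name):
    u0,v0,u1,v1=box
    c=cv2.resize(im[v0:v1,u0:u1,::-1],None,fx=sc,fy=sc,interpolation=cv2.INTER_CUBIC)
    a=np.linspace(0,2*np.pi,100)
    for r,col in ((.020,(0,0,255)),(.017,(0,255,0))):
        p=px(n,np.c_[x+r*np.cos(a),y+r*np.sin(a),a*0+.125]);p=((p-[u0,v0]+.5)*sc-.5)
        cv2.polylines(c,[np.round(p).astype(int)],True,col,1)
    return c
S=[ov("side",s,(295,165,325,190),13,.5338,y,0) for y in(.053,.056)]
T=[ov("top",t,(275,190,305,215),13,.5338,y,0) for y in(.053,.056)]
cv2.imwrite("pics/ov.png",np.vstack([np.hstack(S),np.hstack(T)])[:600,:800])
E
```

```text
(no output)
```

View pics/ov.png

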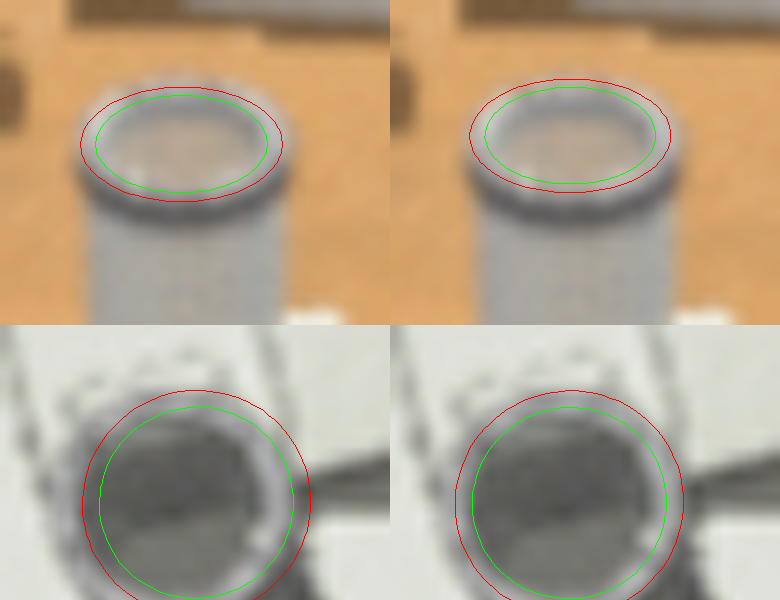

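>>> move_arm --increments '[{"dx":-0.0013,"dy":-0.0002,"dz":0.006,"twist":0,"gripper":0.02},{"dx":-0.0013,"dy":-0.0002,"dz":0.014,"twist":0,"gripper":0.02},{"dx":-0.0013,"dy":-0.0002,"dz":0.016,"twist":0,"gripper":0.02},{"dx":-0.0013,"dy":-0.0002,"dz":0.018,"twist":0,"gripper":0.02},{"dx":-0.0013,"dy":-0.0002,"dz":0.02,"twist":0,"gripper":0.02},{"dx":-0.0013,"dy":-0.0002,"dz":0.022,"twist":0,"gripper":0.02},{"dx":-0.0013,"dy":-0.0002,"dz":0.023,"twist":0,"gripper":0.02},{"dx":-0.0013,"dy":-0.0002,"dz":0.023,"twist":0,"gripper":0.02},{"dx":-0.0013,"dy":-0.0002,"dz":0.023,"twist":0,"gripper":0.02},{"dx":-0.0013,"dy":-0.0002,"dz":0.023,"twist":0,"gripper":0.02}]'

```text
clock: 7.45
position: [0.5339, 0.0574, 0.1323]
tool_rot: [-0.0, 0.787, -0.617, 0.0]
ft_force: [0.2, 0.9, -0.8]
gripper_width: 0.0289
```

```bash
python3 go.py .5338 .0563 .132 -76.2; python3 - <<'E'
from h import *
s=vision.grab_frame("side")
crop("side",s,265,145,355,220,8,"s5.png")
E
```

```text
pos [0.5339 0.0574 0.1323] yaw -76.2 tilt 0.01 w 0.0289 F [ 0.2  0.9 -0.8] t 7.45 q7 -2.48
d (mm) [1.1 0.4 0.3] twist -0.0
```

View pics/s5.png

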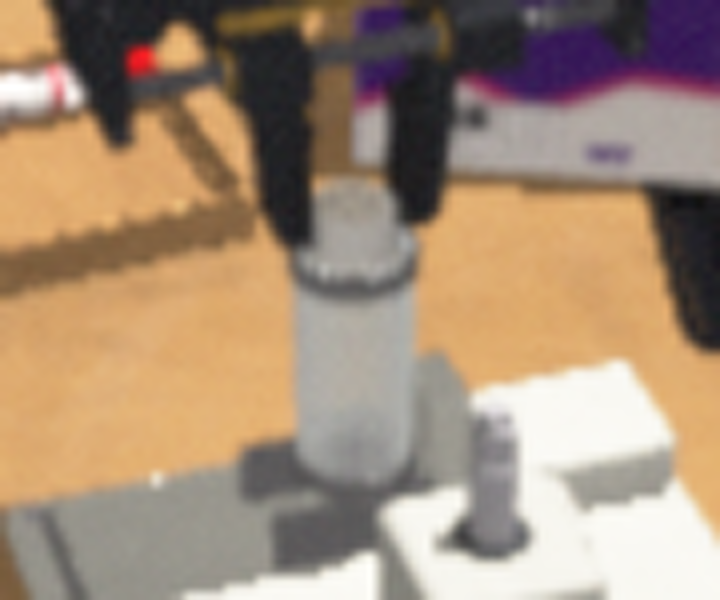

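>>> move_arm --increments '[{"dx":0.0006,"dy":0,"dz":0.002,"twist":0,"gripper":0.02},{"dx":0.0006,"dy":0,"dz":0.003,"twist":0,"gripper":0.02},{"dx":0.0006,"dy":0,"dz":0.003,"twist":0,"gripper":0.05},{"dx":0.0006,"dy":0,"dz":0.003,"twist":0,"gripper":0.05},{"dx":0.0006,"dy":0,"dz":0.003,"twist":0,"gripper":0.05},{"dx":0.0006,"dy":0,"dz":0.003,"twist":0,"gripper":0.05},{"dx":0.0006,"dy":0,"dz":-0.04,"twist":0,"gripper":0.05},{"dx":0.0006,"dy":0,"dz":-0.068,"twist":0,"gripper":0.06},{"dx":0.0006,"dy":0,"dz":-0.068,"twist":0,"gripper":0.06},{"dx":0.0006,"dy":0,"dz":-0.068,"twist":0,"gripper":0.06}]'

```text
clock: 8.75
position: [0.5334, 0.0572, 0.1995]
tool_rot: [0.0, 0.787, -0.617, -0.001]
ft_force: [0.5, 0.8, -0.5]
gripper_width: 0.0599
```

```bash
python3 go.py .5871 -.2288 .1 -76.2; python3 - <<'E'
from h import *
s=vision.grab_frame("side");t=vision.grab_frame("top")
a=cv2.resize(s[145:220,265:355,::-1],None,fx=4,fy=4);b=cv2.resize(s[270:345,260:350+20,::-1],None,fx=4,fy=4)
cv2.imwrite("pics/s6.png",np.hstack([a,b]))
E
```

```text
pos [0.5334 0.0572 0.1995] yaw -76.2 tilt 0.07 w 0.0599 F [ 0.5  0.8 -0.5] t 8.75 q7 -2.55
d (mm) [290.6  16.   99.4] twist 0.0
```

View pics/s6.png

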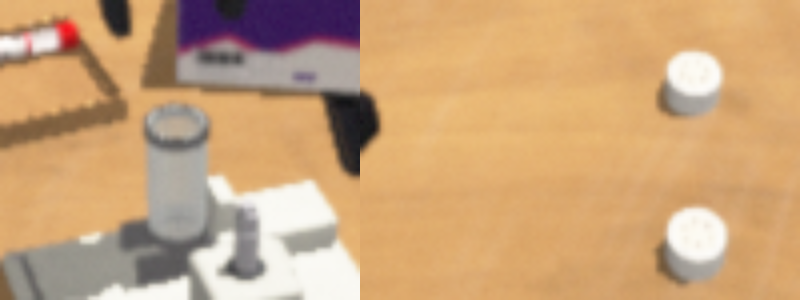

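>>> move_arm --increments '[{"dx":0.2906,"dy":0.016,"dz":0,"twist":0,"gripper":0.06},{"dx":0.2906,"dy":0.016,"dz":0,"twist":0,"gripper":0.06},{"dx":0.2906,"dy":0.016,"dz":0,"twist":0,"gripper":0.06},{"dx":0.2906,"dy":0.016,"dz":0.05,"twist":0,"gripper":0.06},{"dx":0.2906,"dy":0.016,"dz":0.09,"twist":0,"gripper":0.06},{"dx":0.2906,"dy":0.016,"dz":0.0994,"twist":0,"gripper":0.06},{"dx":0.2906,"dy":0.016,"dz":0.0994,"twist":0,"gripper":0.06},{"dx":0.2906,"dy":0.016,"dz":0.0994,"twist":0,"gripper":0.06},{"dx":0.2906,"dy":0.016,"dz":0.0994,"twist":0,"gripper":0.06},{"dx":0.2906,"dy":0.016,"dz":0.0994,"twist":0,"gripper":0.06}]'

```text
clock: 10.1
position: [0.5886, -0.2283, 0.102]
tool_rot: [-0.0, 0.787, -0.616, 0.001]
ft_force: [-0.2, 0.5, -0.0]
gripper_width: 0.0601
```

```bash
python3 go.py .5871 -.2288 .012 -76.2; python3 - <<'E'
from h import *
s=vision.grab_frame("side")
crop("side",s,180,210,380,360,4,"s7.png")
E
```

```text
pos [ 0.5886 -0.2283  0.102 ] yaw -76.1 tilt 0.11 w 0.0601 F [-0.2  0.5 -0. ] t 10.1 q7 -2.12
d (mm) [ 0.1  1.7 90. ] twist 0.1
```

View pics/s7.png

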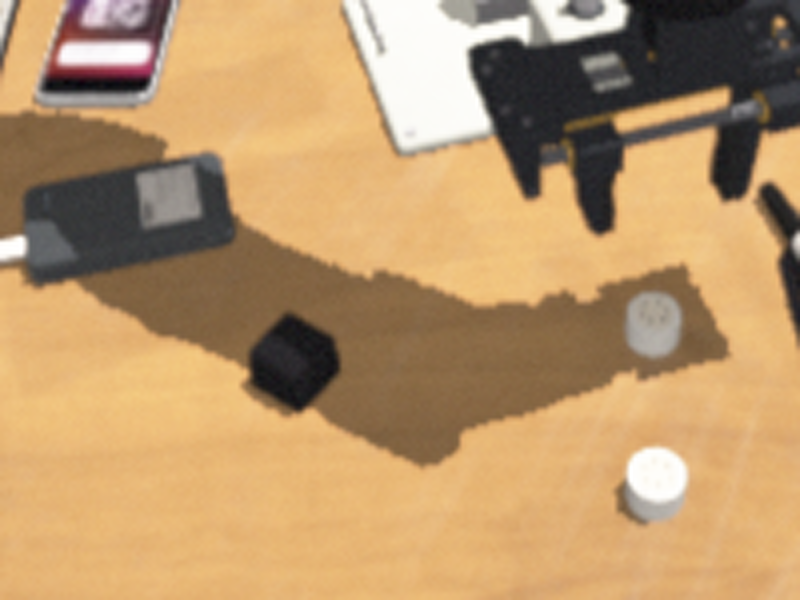

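>>> move_arm --increments '[{"dx":0,"dy":0.0015,"dz":0.05,"twist":0,"gripper":0.06},{"dx":0,"dy":0.0015,"dz":0.09,"twist":0,"gripper":0.06},{"dx":0,"dy":0.0015,"dz":0.09,"twist":0,"gripper":0.06},{"dx":0,"dy":0.0015,"dz":0.09,"twist":0,"gripper":0.06},{"dx":0,"dy":0.0015,"dz":0.09,"twist":0,"gripper":0.02},{"dx":0,"dy":0.0015,"dz":0.09,"twist":0,"gripper":0.02},{"dx":0,"dy":0.0015,"dz":0.09,"twist":0,"gripper":0.02},{"dx":0,"dy":0.0015,"dz":0.09,"twist":0,"gripper":0.02},{"dx":0,"dy":0.0015,"dz":0.09,"twist":0,"gripper":0.02},{"dx":0,"dy":0.0015,"dz":0.09,"twist":0,"gripper":0.02}]'

```text
clock: 11.4
position: [0.5866, -0.2296, 0.0114]
tool_rot: [-0.0, 0.787, -0.617, 0.0]
ft_force: [-0.8, 1.0, 5.6]
gripper_width: 0.0289
```

```bash
python3 go.py .5338 .0566 .199 -76.2; python3 - <<'E'
from h import *
s=vision.grab_frame("side")
crop("side",s,300,230,400,330,6,"s8.png")
p=observe()["position"];print((px("side",p*[1,1,0]+[0,0,.02])-[300,230]+.5)*6)
E
```

```text
pos [ 0.5866 -0.2296  0.0114] yaw -76.2 tilt 0.05 w 0.0289 F [-0.8  1.   5.6] t 11.4 q7 -2.06
d (mm) [-290.5  -17.1 -187.7] twist -0.0
[[257.67842099 345.27373168]]
```

View pics/s8.png

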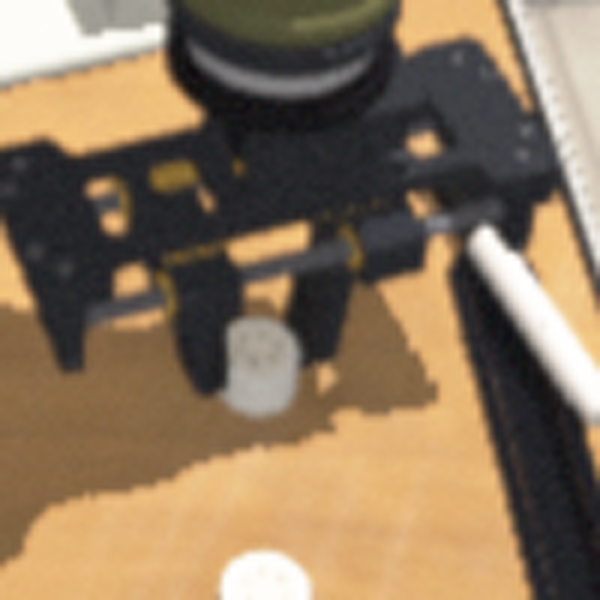

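>>> move_arm --increments '[{"dx":0,"dy":0,"dz":-0.06,"twist":0,"gripper":0.02},{"dx":0,"dy":0,"dz":-0.12,"twist":0,"gripper":0.02},{"dx":0,"dy":0,"dz":-0.18,"twist":0,"gripper":0.02},{"dx":-0.2905,"dy":-0.0171,"dz":-0.188,"twist":0,"gripper":0.02},{"dx":-0.2905,"dy":-0.0171,"dz":-0.188,"twist":0,"gripper":0.02},{"dx":-0.2905,"dy":-0.0171,"dz":-0.188,"twist":0,"gripper":0.02},{"dx":-0.2905,"dy":-0.0171,"dz":-0.188,"twist":0,"gripper":0.02},{"dx":-0.2905,"dy":-0.0171,"dz":-0.188,"twist":0,"gripper":0.02},{"dx":-0.2905,"dy":-0.0171,"dz":-0.188,"twist":0,"gripper":0.02},{"dx":-0.2905,"dy":-0.0171,"dz":-0.188,"twist":0,"gripper":0.02}]'

```text
clock: 12.7
position: [0.5337, 0.0558, 0.1988]
tool_rot: [0.0, 0.787, -0.617, 0.0]
ft_force: [-0.6, -0.3, 0.1]
gripper_width: 0.0289
```

```bash
python3 go.py .5338 .0566 .142 -76.2
```

```text
pos [0.5337 0.0558 0.1988] yaw -76.2 tilt 0.07 w 0.0289 F [-0.6 -0.3  0.1] t 12.7 q7 -2.54
d (mm) [-0.8 -0.3 56.8] twist -0.0
```

>>> move_arm --increments '[{"dx":-0.0007,"dy":-0.0002,"dz":0.03,"twist":0,"gripper":0.02},{"dx":-0.0007,"dy":-0.0002,"dz":0.05,"twist":0,"gripper":0.02},{"dx":-0.0007,"dy":-0.0002,"dz":0.056,"twist":0,"gripper":0.02},{"dx":-0.0007,"dy":-0.0002,"dz":0.058,"twist":0,"gripper":0.02},{"dx":-0.0007,"dy":-0.0002,"dz":0.06,"twist":0,"gripper":0.02},{"dx":-0.0007,"dy":-0.0002,"dz":0.062,"twist":0,"gripper":0.02},{"dx":-0.0007,"dy":-0.0002,"dz":0.064,"twist":0,"gripper":0.02},{"dx":-0.0007,"dy":-0.0002,"dz":0.066,"twist":0,"gripper":0.02},{"dx":-0.0007,"dy":-0.0002,"dz":0.068,"twist":0,"gripper":0.02},{"dx":-0.0007,"dy":-0.0002,"dz":0.069,"twist":0,"gripper":0.02}]'

```text
clock: 13.95
position: [0.5336, 0.0574, 0.1297]
tool_rot: [0.0, 0.787, -0.617, -0.0]
ft_force: [-0.0, 1.0, 0.5]
gripper_width: 0.029
```

```bash
python3 go.py .5338 .0566 .129 -76.2; python3 - <<'E'
from h import *
s=vision.grab_frame("side")
crop("side",s,265,145,355,220,8,"s9.png")
E
```

```text
pos [0.5336 0.0574 0.1297] yaw -76.2 tilt 0.01 w 0.029 F [-0.   1.   0.5] t 13.95 q7 -2.47
d (mm) [ 0.9 -0.   0.7] twist -0.0
```

View pics/s9.png

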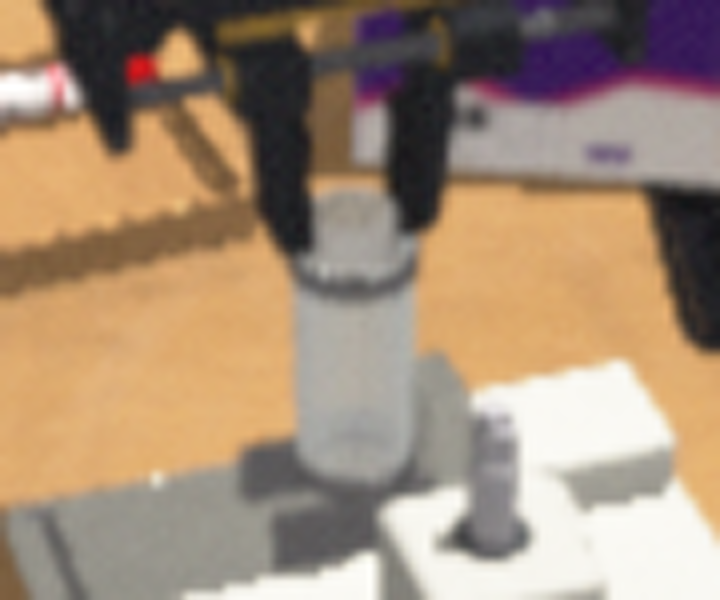

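Puck is inside the rim (rim at about (355,275) in the crop). Release.

>>> move_arm --increments '[{"dx":0,"dy":0,"dz":0,"twist":0,"gripper":0.05},{"dx":0,"dy":0,"dz":0,"twist":0,"gripper":0.05},{"dx":0,"dy":0,"dz":0,"twist":0,"gripper":0.05},{"dx":0,"dy":0,"dz":0,"twist":0,"gripper":0.05},{"dx":0,"dy":0,"dz":-0.04,"twist":0,"gripper":0.05},{"dx":0,"dy":0,"dz":-0.07,"twist":0,"gripper":0.06},{"dx":0,"dy":0,"dz":-0.07,"twist":0,"gripper":0.06},{"dx":0,"dy":0,"dz":-0.07,"twist":0,"gripper":0.06},{"dx":0,"dy":0,"dz":-0.07,"twist":0,"gripper":0.06},{"dx":0,"dy":0,"dz":-0.07,"twist":0,"gripper":0.06}]'

```text
clock: 15.25
position: [0.5332, 0.0574, 0.199]
tool_rot: [0.001, 0.787, -0.617, -0.001]
ft_force: [0.8, -0.6, -0.4]
gripper_width: 0.06
```

```bash
python3 go.py .574 -.3297 .1 -76.2; python3 - <<'E'
from h import *
s=vision.grab_frame("side");t=vision.grab_frame("top")
a=cv2.resize(s[145:220,265:355,::-1],None,fx=4,fy=4);b=cv2.resize(s[270:345,230:340+20,::-1],None,fx=3,fy=4)
cv2.imwrite("pics/s10.png",np.hstack([a,b]))
E
```

```text
pos [0.5332 0.0574 0.199 ] yaw -76.2 tilt 0.09 w 0.06 F [ 0.8 -0.6 -0.4] t 15.25 q7 -2.54
d (mm) [385.7  52.5  99.1] twist -0.0
```

View pics/s10.png

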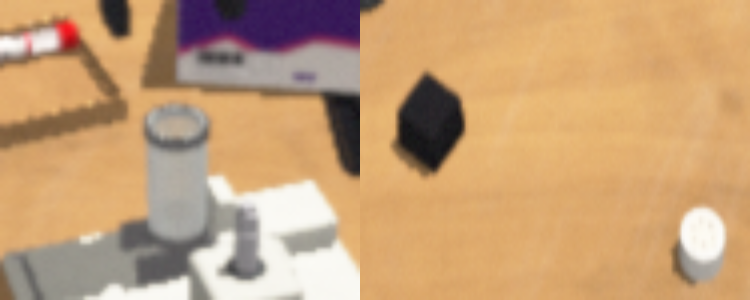

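>>> move_arm --increments '[{"dx":0.3857,"dy":0.0525,"dz":0,"twist":0,"gripper":0.06},{"dx":0.3857,"dy":0.0525,"dz":0,"twist":0,"gripper":0.06},{"dx":0.3857,"dy":0.0525,"dz":0,"twist":0,"gripper":0.06},{"dx":0.3857,"dy":0.0525,"dz":0,"twist":0,"gripper":0.06},{"dx":0.3857,"dy":0.0525,"dz":0.04,"twist":0,"gripper":0.06},{"dx":0.3857,"dy":0.0525,"dz":0.09,"twist":0,"gripper":0.06},{"dx":0.3857,"dy":0.0525,"dz":0.0994,"twist":0,"gripper":0.06},{"dx":0.3857,"dy":0.0525,"dz":0.0994,"twist":0,"gripper":0.06},{"dx":0.3857,"dy":0.0525,"dz":0.0994,"twist":0,"gripper":0.06},{"dx":0.3857,"dy":0.0525,"dz":0.0994,"twist":0,"gripper":0.06}]'

```text
clock: 16.6
position: [0.576, -0.3282, 0.102]
tool_rot: [-0.001, 0.788, -0.616, 0.001]
ft_force: [-0.1, -0.2, 0.7]
gripper_width: 0.0601
```

```bash
python3 go.py .574 -.3297 .012 -76.2; python3 - <<'E'
from h import *
s=vision.grab_frame("side")
crop("side",s,280,250,400,350,5,"s11.png")
E
```

```text
pos [ 0.576  -0.3282  0.102 ] yaw -76.1 tilt 0.14 w 0.0601 F [-0.1 -0.2  0.7] t 16.6 q7 -2.01
d (mm) [ 0.9  2.5 90. ] twist 0.1
```

View pics/s11.png

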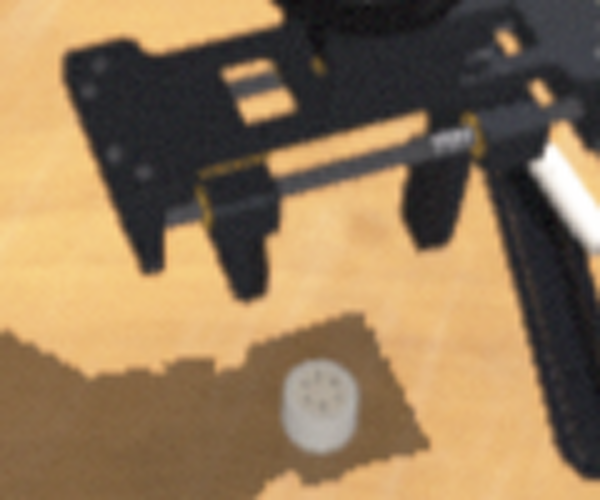

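>>> move_arm --increments '[{"dx":0.0009,"dy":0.0022,"dz":0.05,"twist":0,"gripper":0.06},{"dx":0.0009,"dy":0.0022,"dz":0.09,"twist":0,"gripper":0.06},{"dx":0.0009,"dy":0.0022,"dz":0.09,"twist":0,"gripper":0.06},{"dx":0.0009,"dy":0.0022,"dz":0.09,"twist":0,"gripper":0.06},{"dx":0.0009,"dy":0.0022,"dz":0.09,"twist":0,"gripper":0.02},{"dx":0.0009,"dy":0.0022,"dz":0.09,"twist":0,"gripper":0.02},{"dx":0.0009,"dy":0.0022,"dz":0.09,"twist":0,"gripper":0.02},{"dx":0.0009,"dy":0.0022,"dz":0.09,"twist":0,"gripper":0.02},{"dx":0.0009,"dy":0.0022,"dz":0.09,"twist":0,"gripper":0.02},{"dx":0.0009,"dy":0.0022,"dz":0.09,"twist":0,"gripper":0.02}]'

```text
clock: 17.9
position: [0.573, -0.3312, 0.011]
tool_rot: [-0.0, 0.787, -0.617, 0.0]
ft_force: [-0.2, 1.0, 6.2]
gripper_width: 0.0289
```

```bash
python3 go.py .5338 .0566 .199 -76.2; python3 - <<'E'
from h import *
s=vision.grab_frame("side")
crop("side",s,300,260,400,360,6,"s12.png")
p=observe()["position"];print((px("side",p*[1,1,0]+[0,0,.02])-[300,260]+.5)*6)
E
```

```text
pos [ 0.573  -0.3312  0.011 ] yaw -76.2 tilt 0.04 w 0.0289 F [-0.2  1.   6.2] t 17.9 q7 -1.96
d (mm) [-385.9  -54.5 -188.1] twist -0.0
[[260.891933   410.38603061]]
```

View pics/s12.png

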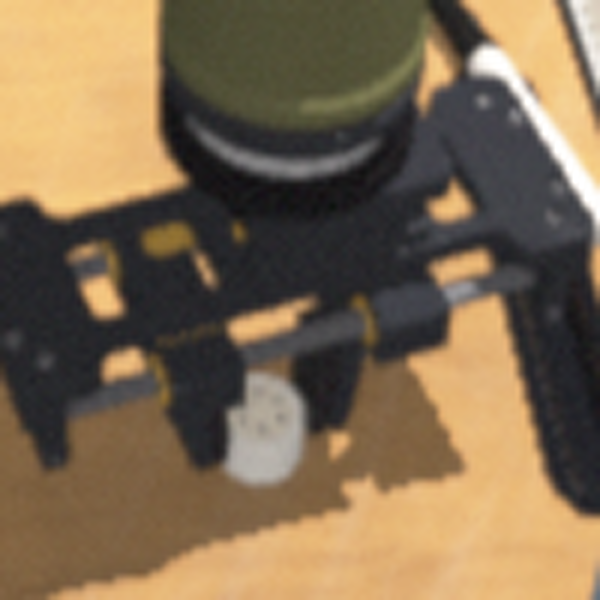

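>>> move_arm --increments '[{"dx":0,"dy":0,"dz":-0.06,"twist":0,"gripper":0.02},{"dx":0,"dy":0,"dz":-0.12,"twist":0,"gripper":0.02},{"dx":0,"dy":0,"dz":-0.18,"twist":0,"gripper":0.02},{"dx":-0.3859,"dy":-0.0545,"dz":-0.188,"twist":0,"gripper":0.02},{"dx":-0.3859,"dy":-0.0545,"dz":-0.188,"twist":0,"gripper":0.02},{"dx":-0.3859,"dy":-0.0545,"dz":-0.188,"twist":0,"gripper":0.02},{"dx":-0.3859,"dy":-0.0545,"dz":-0.188,"twist":0,"gripper":0.02},{"dx":-0.3859,"dy":-0.0545,"dz":-0.188,"twist":0,"gripper":0.02},{"dx":-0.3859,"dy":-0.0545,"dz":-0.188,"twist":0,"gripper":0.02},{"dx":-0.3859,"dy":-0.0545,"dz":-0.188,"twist":0,"gripper":0.02}]'

```text
clock: 19.2
position: [0.5325, 0.0624, 0.1976]
tool_rot: [-0.0, 0.789, -0.614, -0.002]
ft_force: [-0.1, -0.0, -0.4]
gripper_width: 0.0288
```

```bash
python3 go.py .5338 .0566 .129 -76.2
```

```text
pos [0.5325 0.0624 0.1976] yaw -75.7 tilt 0.19 w 0.0288 F [-0.1 -0.  -0.4] t 19.2 q7 -2.53
d (mm) [ 6.1  0.1 68.6] twist 0.5
```

>>> move_arm --increments '[{"dx":0,"dy":0,"dz":0,"twist":0,"gripper":0.02},{"dx":0,"dy":0,"dz":0,"twist":0,"gripper":0.02},{"dx":0,"dy":0,"dz":0,"twist":0,"gripper":0.02},{"dx":0,"dy":0,"dz":0,"twist":0,"gripper":0.02},{"dx":0,"dy":0,"dz":0.02,"twist":0,"gripper":0.02},{"dx":0,"dy":0,"dz":0.04,"twist":0,"gripper":0.02},{"dx":0,"dy":0,"dz":0.04,"twist":0,"gripper":0.02},{"dx":0,"dy":0,"dz":0.04,"twist":0,"gripper":0.02},{"dx":0,"dy":0,"dz":0.04,"twist":0,"gripper":0.02},{"dx":0,"dy":0,"dz":0.04,"twist":0,"gripper":0.02}]'

```text
clock: 20.45
position: [0.534, 0.0567, 0.159]
tool_rot: [-0.0, 0.787, -0.617, 0.0]
ft_force: [-0.6, -0.3, -0.8]
gripper_width: 0.0285
```

```bash
python3 go.py .5338 .0566 .129 -76.2; python3 - <<'E'
from h import *
s=vision.grab_frame("side")
crop("side",s,265,145,355,220,8,"s13.png")
E
```

```text
pos [0.534  0.0567 0.159 ] yaw -76.2 tilt 0.06 w 0.0285 F [-0.6 -0.3 -0.8] t 20.45 q7 -2.49
d (mm) [ 0.1  0.2 30. ] twist 0.0
```

View pics/s13.png

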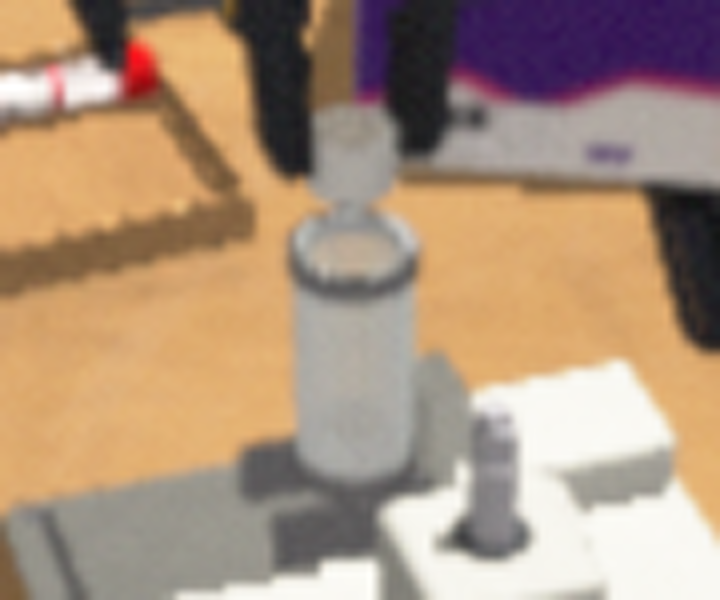

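>>> move_arm --increments '[{"dx":0,"dy":0,"dz":0.012,"twist":0,"gripper":0.02},{"dx":0,"dy":0,"dz":0.017,"twist":0,"gripper":0.02},{"dx":0,"dy":0,"dz":0.021,"twist":0,"gripper":0.02},{"dx":0,"dy":0,"dz":0.025,"twist":0,"gripper":0.02},{"dx":0,"dy":0,"dz":0.029,"twist":0,"gripper":0.02},{"dx":0,"dy":0,"dz":0.03,"twist":0,"gripper":0.02},{"dx":0,"dy":0,"dz":0.03,"twist":0,"gripper":0.02},{"dx":0,"dy":0,"dz":0.03,"twist":0,"gripper":0.02},{"dx":0,"dy":0,"dz":0.03,"twist":0,"gripper":0.02},{"dx":0,"dy":0,"dz":0.03,"twist":0,"gripper":0.02}]'

```text
clock: 21.75
position: [0.5337, 0.0567, 0.1285]
tool_rot: [-0.0, 0.787, -0.617, 0.0]
ft_force: [-0.6, 0.1, -0.1]
gripper_width: 0.0287
```

>>> move_arm --increments '[{"dx":0,"dy":0,"dz":0,"twist":0,"gripper":0.05},{"dx":0,"dy":0,"dz":0,"twist":0,"gripper":0.05},{"dx":0,"dy":0,"dz":0,"twist":0,"gripper":0.05},{"dx":0,"dy":0,"dz":0,"twist":0,"gripper":0.05},{"dx":0,"dy":0,"dz":-0.04,"twist":0,"gripper":0.05},{"dx":0,"dy":0,"dz":-0.07,"twist":0,"gripper":0.06},{"dx":0,"dy":0,"dz":-0.07,"twist":0,"gripper":0.06},{"dx":0,"dy":0,"dz":-0.07,"twist":0,"gripper":0.06},{"dx":0,"dy":0,"dz":-0.07,"twist":0,"gripper":0.06},{"dx":0,"dy":0,"dz":-0.07,"twist":0,"gripper":0.06}]'

```text
clock: 23.0
position: [0.5331, 0.0566, 0.1976]
tool_rot: [0.001, 0.787, -0.617, -0.001]
ft_force: [-0.9, 0.4, 0.2]
gripper_width: 0.0605
```

```bash
python3 go.py .393 -.243 .1 -40.5; python3 - <<'E'
from h import *
s=vision.grab_frame("side");t=vision.grab_frame("top")
np.save("s1.npy",s);np.save("t1.npy",t)
a=cv2.resize(s[145:220,265:355,::-1],None,fx=4,fy=4);b=cv2.resize(t[250:285,395:430,::-1],None,fx=10,fy=10,interpolation=cv2.INTER_CUBIC)[:300];c=cv2.resize(s[284:319,236:271,::-1],None,fx=10,fy=10,interpolation=cv2.INTER_CUBIC)
bb=np.zeros((350,360,3),np.uint8);bb[:300]=a
d=cv2.resize(s[300:400,120:320,::-1],None,fx=1.8,fy=1.5)
cv2.imwrite("pics/s14.png",np.vstack([np.hstack([bb,cv2.resize(t[250:285,395:430,::-1],None,fx=10,fy=10,interpolation=cv2.INTER_CUBIC)])[:, :],np.hstack([cv2.resize(c,(250,250)),np.zeros((250,460,3),np.uint8)])]))
for n in("top","side"):
  d=vision.trace(n,"knob_c");print(n,d[0]["score"] if d else None)
  if d: np.save(f"m_{n}.npy",d[0]["region"])
E
```

```text
pos [0.5331 0.0566 0.1976] yaw -76.2 tilt 0.09 w 0.0605 F [-0.9  0.4  0.2] t 23.0 q7 -2.53
d (mm) [257.6 207.4  97.9] twist -35.7
top 0.46
side 0.83
```

View pics/s14.png

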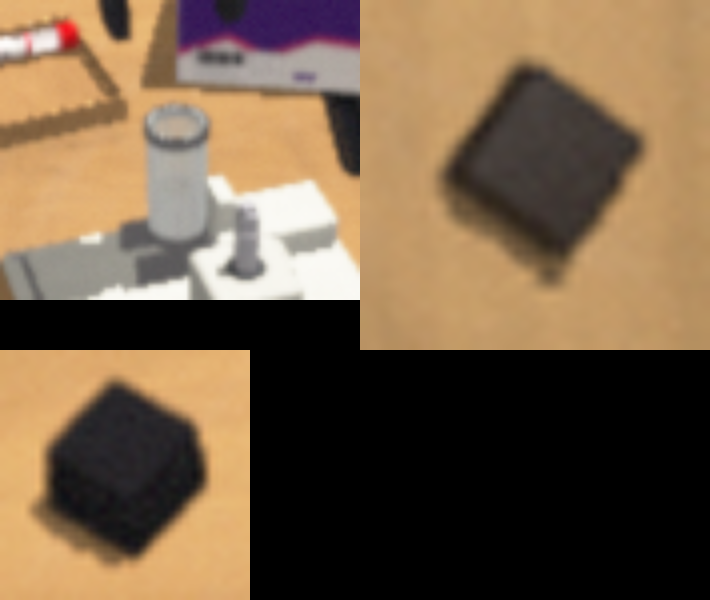

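```bash
cat > kfit.py <<'E'
from h import *
from scipy.optimize import minimize
def kfit(im,boxes,z0=0,x0=(.393,-.243,.85),cams=("top","side")):
    M={}
    for n in cams:
        g=im[n].max(2).astype(np.uint8); u0,v0,u1,v1=boxes[n]
        g=cv2.resize(g[v0:v1,u0:u1],None,fx=6,fy=6,interpolation=cv2.INTER_CUBIC); M[n]=(g<85)
    def cost(q,cams=cams):
        c,s=np.cos(q[2]),np.sin(q[2]);e=0
        B=np.array([[q[0]+c*a-s*b,q[1]+s*a+c*b,z] for a in(-.017,.017) for b in(-.017,.017) for z in(z0,z0+.03)])
        for n in cams:
            u0,v0,_,_=boxes[n];p=((px(n,B)-[u0,v0]+.5)*6-.5)
            h=cv2.convexHull((p*16).round().astype(np.int32)) ;m=np.zeros(M[n].shape,np.uint8);cv2.fillConvexPoly(m,h,1,shift=4)
            m=m>0;e+=(m^M[n]).sum()/(m.sum()+1)
        return e
    for cs in [cams]+[(c,) for c in cams]:
        f=min((minimize(lambda q:cost(q,cs),[x0[0],x0[1],x0[2]+d],method="Nelder-Mead",options=dict(initial_simplex=np.array([x0[:2]+(x0[2]+d,)]*4)+np.array([[0,0,0],[.006,0,0],[0,.006,0],[0,0,.2]]))) for d in(-.15,0,.15)),key=lambda f:f.fun)
        print(cs,np.round(f.x[:2],4),"yaw",round(np.degrees(f.x[2]),1),round(f.fun,3))
if __name__=="__main__":
    kfit({"top":np.load("t1.npy"),"side":np.load("s1.npy")},{"top":(390,245,435,290),"side":(230,278,278,326)})
E
python3 kfit.py
```

```text
('top', 'side') [ 0.3904 -0.2427] yaw 50.7 0.312
('top',) [ 0.39   -0.2416] yaw 51.0 0.13
('side',) [ 0.3921 -0.2451] yaw 61.0 0.165
```

```bash
python3 go.py .391 -.243 .1 -39
```

```text
pos [0.5335 0.0566 0.1981] yaw -76.2 tilt 0.03 w 0.06 F [ 0.2 -0.6  0.7] t 23.2 q7 -2.53
d (mm) [257.  209.8  98.3] twist -37.2
```

>>> move_arm --increments '[{"dx":0.257,"dy":0.2098,"dz":0,"twist":-37.2,"gripper":0.065},{"dx":0.257,"dy":0.2098,"dz":0,"twist":-37.2,"gripper":0.065},{"dx":0.257,"dy":0.2098,"dz":0,"twist":-37.2,"gripper":0.065},{"dx":0.257,"dy":0.2098,"dz":0,"twist":-37.2,"gripper":0.065},{"dx":0.257,"dy":0.2098,"dz":0.05,"twist":-37.2,"gripper":0.065},{"dx":0.257,"dy":0.2098,"dz":0.0983,"twist":-37.2,"gripper":0.065},{"dx":0.257,"dy":0.2098,"dz":0.0983,"twist":-37.2,"gripper":0.065},{"dx":0.257,"dy":0.2098,"dz":0.0983,"twist":-37.2,"gripper":0.065},{"dx":0.257,"dy":0.2098,"dz":0.0983,"twist":-37.2,"gripper":0.065},{"dx":0.257,"dy":0.2098,"dz":0.0983,"twist":-37.2,"gripper":0.065}]'

```text
clock: 24.45
position: [0.3926, -0.2422, 0.1015]
tool_rot: [0.0, 0.943, -0.333, 0.001]
ft_force: [-0.1, -0.2, 0.4]
gripper_width: 0.065
```

```bash
python3 go.py .391 -.243 .006 -39; python3 - <<'E'
from h import *
s=vision.grab_frame("side")
crop("side",s,180,210,340,330,5,"s15.png")
p=observe()["position"];print((px("side",p*[1,1,0]+[0,0,.015])-[180,210]+.5)*5)
E
```

```text
pos [ 0.3926 -0.2422  0.1015] yaw -38.9 tilt 0.16 w 0.065 F [-0.1 -0.2  0.4] t 24.45 q7 -1.42
d (mm) [-1.   1.7 95.5] twist 0.1
[[368.35859462 447.7106223 ]]
```

View pics/s15.png

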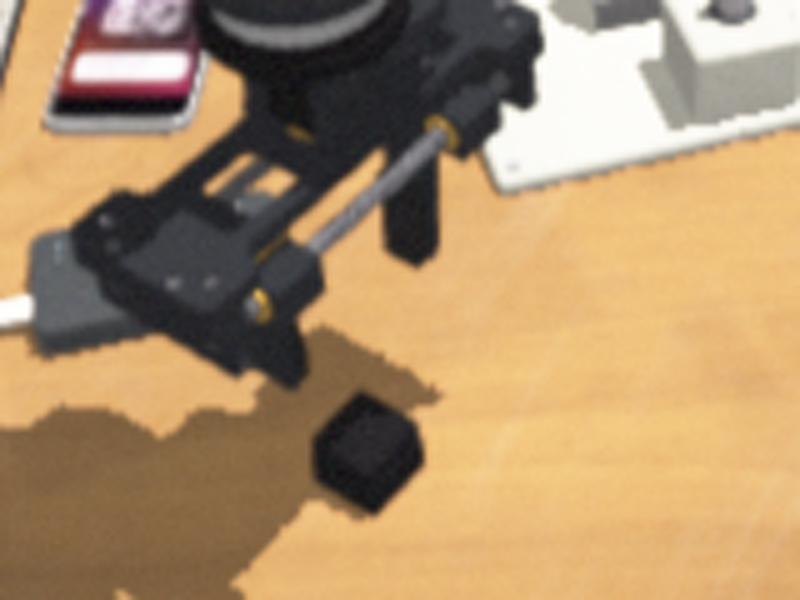

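>>> move_arm --increments '[{"dx":0,"dy":0.0008,"dz":0.05,"twist":0,"gripper":0.065},{"dx":0,"dy":0.0008,"dz":0.085,"twist":0,"gripper":0.065},{"dx":0,"dy":0.0008,"dz":0.095,"twist":0,"gripper":0.065},{"dx":0,"dy":0.0008,"dz":0.095,"twist":0,"gripper":0.065},{"dx":0,"dy":0.0008,"dz":0.095,"twist":0,"gripper":0.025},{"dx":0,"dy":0.0008,"dz":0.095,"twist":0,"gripper":0.025},{"dx":0,"dy":0.0008,"dz":0.095,"twist":0,"gripper":0.025},{"dx":0,"dy":0.0008,"dz":0.095,"twist":0,"gripper":0.025},{"dx":0,"dy":0.0008,"dz":0.095,"twist":0,"gripper":0.025},{"dx":0,"dy":0.0008,"dz":0.095,"twist":0,"gripper":0.025}]'

```text
clock: 25.75
position: [0.3935, -0.2452, 0.0077]
tool_rot: [-0.001, 0.943, -0.334, -0.002]
ft_force: [0.3, 0.7, 6.4]
gripper_width: 0.0336
```

```bash
python3 go.py .391 -.243 .2 -76.2; python3 - <<'E'
from h import *
s=vision.grab_frame("side");t=vision.grab_frame("top")
crop("side",s,180,210,340,330,5,"s16.png")
p=observe()["position"];print((px("side",p*[1,1,0]+[0,0,.015])-[180,210]+.5)*5)
E
```

```text
pos [ 0.3935 -0.2452  0.0077] yaw -39.0 tilt 0.28 w 0.0336 F [0.3 0.7 6.4] t 25.75 q7 -0.8
d (mm) [-4.200e+00 -1.000e-01 -1.923e+02] twist 37.2
[[370.56929395 452.93531734]]
```

View pics/s16.png

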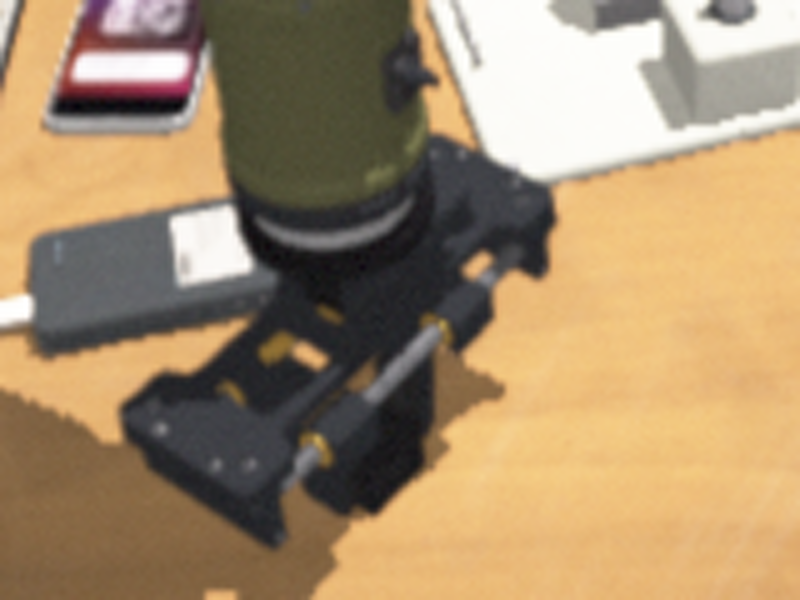

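>>> move_arm --increments '[{"dx":0,"dy":0,"dz":-0.05,"twist":0,"gripper":0.025},{"dx":0,"dy":0,"dz":-0.1,"twist":0,"gripper":0.025},{"dx":0,"dy":0,"dz":-0.15,"twist":0,"gripper":0.025},{"dx":0,"dy":0,"dz":-0.192,"twist":10,"gripper":0.025},{"dx":0,"dy":0,"dz":-0.192,"twist":20,"gripper":0.025},{"dx":0,"dy":0,"dz":-0.192,"twist":30,"gripper":0.025},{"dx":0,"dy":0,"dz":-0.192,"twist":37.2,"gripper":0.025},{"dx":0,"dy":0,"dz":-0.192,"twist":37.2,"gripper":0.025},{"dx":0,"dy":0,"dz":-0.192,"twist":37.2,"gripper":0.025},{"dx":0,"dy":0,"dz":-0.192,"twist":37.2,"gripper":0.025}]'

```text
clock: 27.1
position: [0.394, -0.2457, 0.1993]
tool_rot: [0.0, 0.787, -0.617, -0.003]
ft_force: [0.3, -0.4, -0.9]
gripper_width: 0.0336
```

```bash
python3 go.py .5731 -.0199 .145 -76.2
```

```text
pos [ 0.394  -0.2457  0.1993] yaw -76.1 tilt 0.32 w 0.0336 F [ 0.3 -0.4 -0.9] t 27.1 q7 -1.5
d (mm) [-176.1 -228.1   54.2] twist 0.1
```

>>> move_arm --increments '[{"dx":-0.1761,"dy":-0.2281,"dz":0,"twist":0,"gripper":0.025},{"dx":-0.1761,"dy":-0.2281,"dz":0,"twist":0,"gripper":0.025},{"dx":-0.1761,"dy":-0.2281,"dz":0,"twist":0,"gripper":0.025},{"dx":-0.1761,"dy":-0.2281,"dz":0,"twist":0,"gripper":0.025},{"dx":-0.1761,"dy":-0.2281,"dz":0,"twist":0,"gripper":0.025},{"dx":-0.1761,"dy":-0.2281,"dz":0,"twist":0,"gripper":0.025},{"dx":-0.1761,"dy":-0.2281,"dz":0.03,"twist":0,"gripper":0.025},{"dx":-0.1761,"dy":-0.2281,"dz":0.054,"twist":0,"gripper":0.025},{"dx":-0.1761,"dy":-0.2281,"dz":0.054,"twist":0,"gripper":0.025},{"dx":-0.1761,"dy":-0.2281,"dz":0.054,"twist":0,"gripper":0.025}]'

```text
clock: 28.35
position: [0.5735, -0.0213, 0.1462]
tool_rot: [0.0, 0.786, -0.618, -0.002]
ft_force: [-0.9, -0.5, -0.5]
gripper_width: 0.0338
```

```bash
python3 go.py .5731 -.0199 .14 -76.2; python3 - <<'E'
from h import *
s=vision.grab_frame("side");np.save("s2.npy",s)
p=observe()["position"];a=np.radians(-76.2);ax=np.array([np.cos(a),np.sin(a),0]);ay=np.array([np.sin(a),-np.cos(a),0])
c=cv2.resize(s[145:220,280:370,::-1],None,fx=8,fy=8,interpolation=cv2.INTER_CUBIC)
f=lambda X:np.round((px("side",X)-[280,145]+.5)*8).astype(int)
for off,col in((0,(0,0,255)),(-.0033,(0,255,0))):
  k=p+ax*off-[0,0,.0077]
  b=f([k+ax*.017*i+ay*.017*j for i,j in((-1,-1),(-1,1),(1,1),(1,-1))]);t=f([k+[0,0,.03]+ax*.017*i+ay*.017*j for i,j in((-1,-1),(-1,1),(1,1),(1,-1))])
  cv2.polylines(c,[b],True,col);cv2.polylines(c,[t],True,col)
cv2.imwrite("pics/s17.png",np.vstack([c[:,:]])); crop("side",s,280,145,370,220,8,"s17b.png")
E
```

```text
pos [ 0.5735 -0.0213  0.1462] yaw -76.3 tilt 0.24 w 0.0338 F [-0.9 -0.5 -0.5] t 28.35 q7 -2.04
d (mm) [-1.5  0.   6.2] twist -0.1
```

View pics/s17.png

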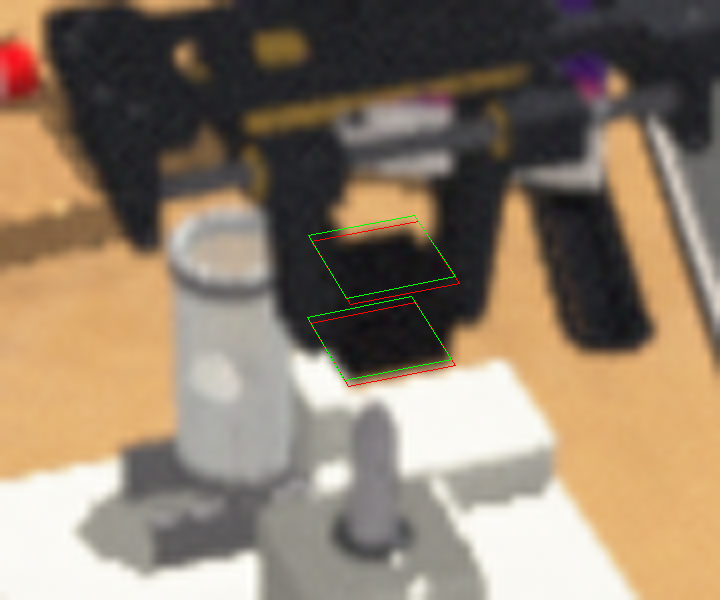

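View pics/s17b.png

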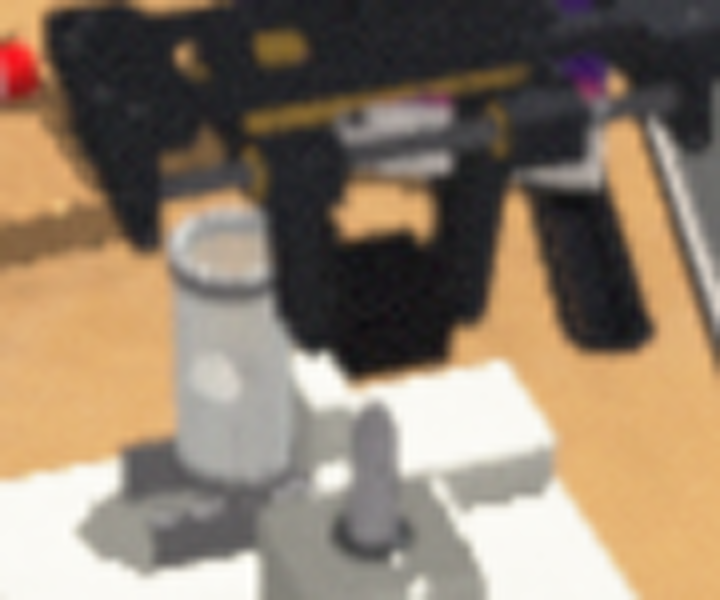

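```bash
python3 - <<'E'
from h import *
s=np.load("s1.npy");t=np.load("t1.npy")
def box(n,im,u0,v0,u1,v1,sc,k,a,bright=3):
  c=cv2.resize(im[v0:v1,u0:u1,::-1],None,fx=sc,fy=sc,interpolation=cv2.INTER_CUBIC);c=np.clip(c.astype(float)*bright,0,255).astype(np.uint8)
  d=c.copy()
  ax=np.array([np.cos(a),np.sin(a),0]);ay=np.array([np.sin(a),-np.cos(a),0])
  for z in(0,.03):
    b=np.round((px(n,[k+[0,0,z]+ax*.017*i+ay*.017*j for i,j in((-1,-1),(-1,1),(1,1),(1,-1))])-[u0,v0]+.5)*sc).astype(int);cv2.polylines(d,[b],True,(0,0,255))
  return np.hstack([c,d])
k=np.array([.392,-.244,0])
A=box("side",s,235,280,275,320,8,k,np.radians(51));B=box("top",t,393,247,433,287,8,k,np.radians(51))
cv2.imwrite("pics/kb.png",np.vstack([A,B])[:600])
s=np.load("s2.npy");c=cv2.resize(s[165:205,310:345,::-1],None,fx=14,fy=14,interpolation=cv2.INTER_CUBIC);cv2.imwrite("pics/kc.png",np.clip(c.astype(float)*4,0,255).astype(np.uint8))
E
```

```text
(no output)
```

View pics/kb.png

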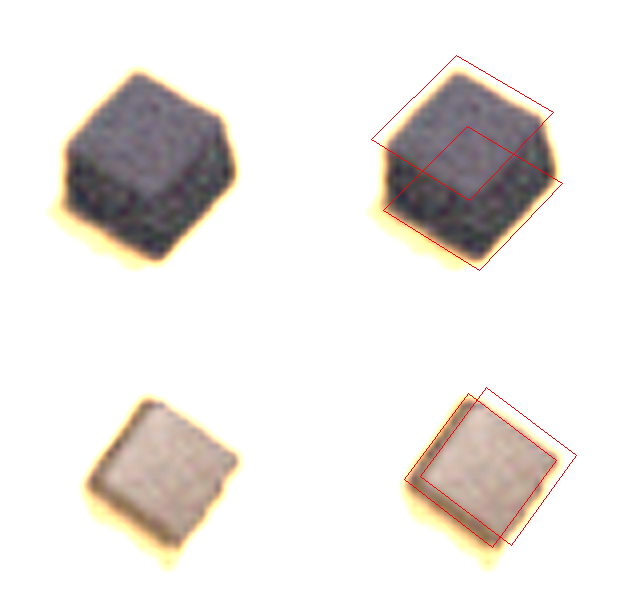

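View pics/kc.png

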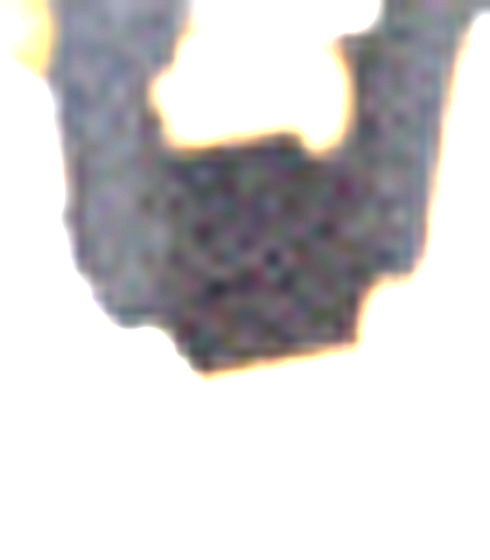

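```bash
python3 - <<'E'
from h import *
a=np.radians(-76.2);ax=np.array([np.cos(a),np.sin(a),0])
k=np.array([.5728,-.0186,.1462-.0077])
print("front mid",px("side",k+ax*.017),"stem tip",px("side",[.5723,-.0165,.112]),"stem at .095",px("side",[.5723,-.0165,.095]))
s=np.load("s2.npy");g=s[:,:,:].sum(2).astype(int)
for v in (196,198,200,202,204): print(v,g[v,318:336].tolist())
E
```

```text
front mid [[329.17708961 190.87881695]] stem tip [[326.16672772 195.09148917]] stem at .095 [[326.01022761 200.51447506]]
196 [446, 540, 551, 530, 509, 541, 572, 450, 396, 419, 533, 715, 743, 744, 746, 743, 743, 744]
198 [420, 454, 465, 478, 478, 453, 385, 361, 376, 385, 407, 560, 724, 744, 746, 743, 746, 743]
200 [418, 451, 462, 465, 470, 446, 372, 379, 387, 402, 407, 520, 722, 745, 746, 746, 747, 746]
202 [418, 455, 492, 514, 570, 505, 400, 377, 390, 392, 409, 522, 721, 742, 740, 738, 739, 735]
204 [407, 597, 725, 740, 736, 645, 450, 395, 396, 382, 396, 431, 575, 577, 547, 565, 616, 562]
```

```bash
python3 go.py .573 -.0191 .125 -76.2
```

```text
pos [ 0.5738 -0.0211  0.1464] yaw -76.3 tilt 0.21 w 0.0338 F [ 1.3 -0.4 -0. ] t 28.4 q7 -2.04
d (mm) [-2.1  0.2 21.4] twist -0.1
```

>>> move_arm --increments '[{"dx":-0.001,"dy":0,"dz":0.01,"twist":0,"gripper":0.025},{"dx":-0.001,"dy":0,"dz":0.02,"twist":0,"gripper":0.025},{"dx":-0.001,"dy":0,"dz":0.02,"twist":0,"gripper":0.025},{"dx":-0.001,"dy":0,"dz":0.02,"twist":0,"gripper":0.025},{"dx":-0.001,"dy":0,"dz":0.02,"twist":0,"gripper":0.025},{"dx":-0.001,"dy":0,"dz":0.02,"twist":0,"gripper":0.025},{"dx":-0.001,"dy":0,"dz":0.02,"twist":0,"gripper":0.025},{"dx":-0.001,"dy":0,"dz":0.02,"twist":0,"gripper":0.025},{"dx":-0.001,"dy":0,"dz":0.02,"twist":0,"gripper":0.025},{"dx":-0.001,"dy":0,"dz":0.02,"twist":0,"gripper":0.025}]'

```text
clock: 29.65
position: [0.5731, -0.0191, 0.1252]
tool_rot: [0.0, 0.787, -0.617, -0.003]
ft_force: [-0.3, -0.0, -0.1]
gripper_width: 0.0339
```

```bash
python3 go.py .573 -.0191 .117 -76.2; python3 - <<'E'
from h import *
s=vision.grab_frame("side");c=cv2.resize(s[150:215,290:370,::-1],None,fx=9,fy=9,interpolation=cv2.INTER_CUBIC);cv2.imwrite("pics/s18.png",np.clip(c.astype(float)*2,0,255).astype(np.uint8))
E
```

```text
pos [ 0.5731 -0.0191  0.1252] yaw -76.2 tilt 0.32 w 0.0339 F [-0.3 -0.  -0.1] t 29.65 q7 -2.04
d (mm) [0.  0.  8.2] twist -0.0
```

View pics/s18.png

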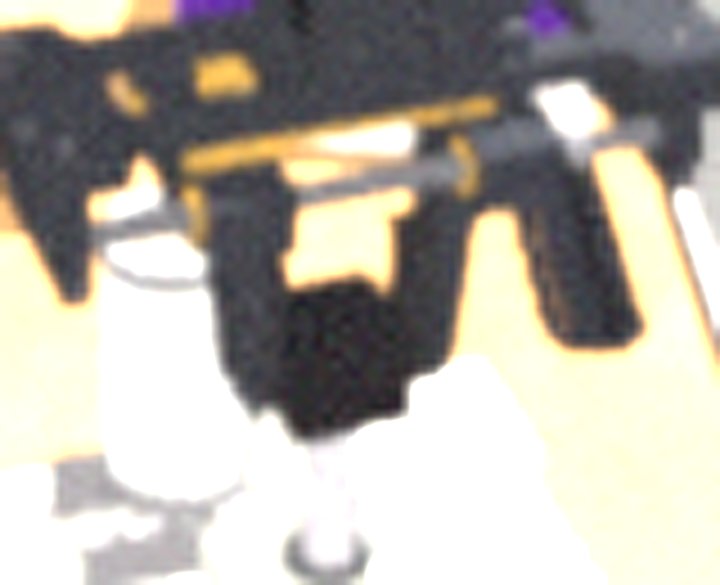

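>>> move_arm --increments '[{"dx":0,"dy":0,"dz":0.003,"twist":0,"gripper":0.025},{"dx":0,"dy":0,"dz":0.005,"twist":0,"gripper":0.025},{"dx":0,"dy":0,"dz":0.006,"twist":0,"gripper":0.025},{"dx":0,"dy":0,"dz":0.007,"twist":0,"gripper":0.025},{"dx":0,"dy":0,"dz":0.008,"twist":0,"gripper":0.025},{"dx":0,"dy":0,"dz":0.009,"twist":0,"gripper":0.025},{"dx":0,"dy":0,"dz":0.01,"twist":0,"gripper":0.025},{"dx":0,"dy":0,"dz":0.01,"twist":0,"gripper":0.025},{"dx":0,"dy":0,"dz":0.01,"twist":0,"gripper":0.025},{"dx":0,"dy":0,"dz":0.01,"twist":0,"gripper":0.025}]'

```text
clock: 30.95
position: [0.573, -0.0191, 0.1152]
tool_rot: [0.0, 0.787, -0.617, -0.003]
ft_force: [0.7, -0.5, -0.4]
gripper_width: 0.0342
```

```bash
python3 go.py .573 -.0191 .102 -76.2; python3 - <<'E'
from h import *
s=vision.grab_frame("side");c=cv2.resize(s[150:215,290:370,::-1],None,fx=9,fy=9,interpolation=cv2.INTER_CUBIC);cv2.imwrite("pics/s19.png",np.clip(c.astype(float)*1.2,0,255).astype(np.uint8))
E
```

```text
pos [ 0.573  -0.0191  0.1152] yaw -76.2 tilt 0.31 w 0.0342 F [ 0.7 -0.5 -0.4] t 30.95 q7 -2.04
d (mm) [ 0.1 -0.  13.2] twist -0.0
```

View pics/s19.png

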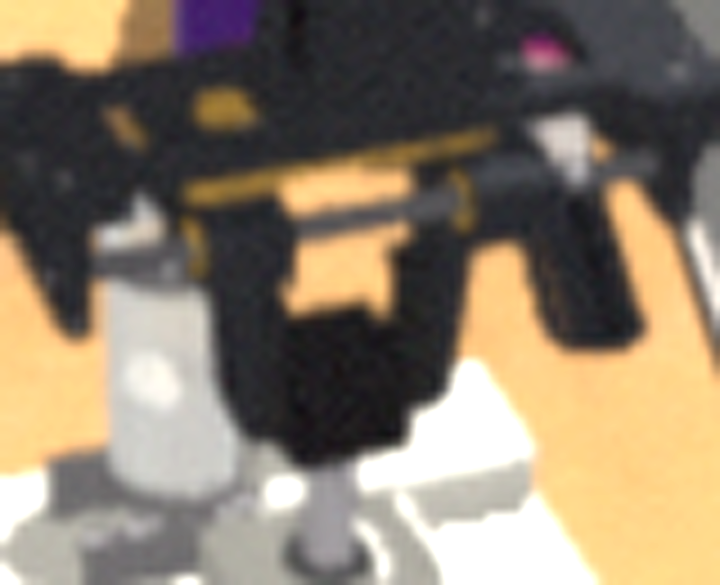

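>>> move_arm --increments '[{"dx":0,"dy":0,"dz":0.002,"twist":0,"gripper":0.025},{"dx":0,"dy":0,"dz":0.003,"twist":0,"gripper":0.025},{"dx":0,"dy":0,"dz":0.004,"twist":0,"gripper":0.025},{"dx":0,"dy":0,"dz":0.005,"twist":0,"gripper":0.025},{"dx":0,"dy":0,"dz":0.006,"twist":0,"gripper":0.025},{"dx":0,"dy":0,"dz":0.006,"twist":0,"gripper":0.025},{"dx":0,"dy":0,"dz":0.006,"twist":0,"gripper":0.025},{"dx":0,"dy":0,"dz":0.006,"twist":0,"gripper":0.025},{"dx":0,"dy":0,"dz":0.006,"twist":0,"gripper":0.025},{"dx":0,"dy":0,"dz":0.006,"twist":0,"gripper":0.025}]'

```text
clock: 32.25
position: [0.573, -0.019, 0.1092]
tool_rot: [0.0, 0.787, -0.617, -0.003]
ft_force: [0.1, 0.4, -0.2]
gripper_width: 0.0339
```

No contact force; it's on the stem. Continue to nearly home.

>>> move_arm --increments '[{"dx":0,"dy":0,"dz":0.001,"twist":0,"gripper":0.025},{"dx":0,"dy":0,"dz":0.002,"twist":0,"gripper":0.025},{"dx":0,"dy":0,"dz":0.003,"twist":0,"gripper":0.025},{"dx":0,"dy":0,"dz":0.004,"twist":0,"gripper":0.025},{"dx":0,"dy":0,"dz":0.005,"twist":0,"gripper":0.025},{"dx":0,"dy":0,"dz":0.006,"twist":0,"gripper":0.025},{"dx":0,"dy":0,"dz":0.0065,"twist":0,"gripper":0.025},{"dx":0,"dy":0,"dz":0.0065,"twist":0,"gripper":0.025},{"dx":0,"dy":0,"dz":0.0065,"twist":0,"gripper":0.025},{"dx":0,"dy":0,"dz":0.0065,"twist":0,"gripper":0.025}]'

```text
clock: 33.5
position: [0.573, -0.019, 0.1027]
tool_rot: [0.0, 0.787, -0.617, -0.003]
ft_force: [0.7, -0.5, -0.6]
gripper_width: 0.0336
```

```bash
python3 go.py .573 -.0191 .102 -76.2; python3 - <<'E'
from h import *
s=vision.grab_frame("side");c=cv2.resize(s[150:215,290:370,::-1],None,fx=9,fy=9,interpolation=cv2.INTER_CUBIC);cv2.imwrite("pics/s20.png",np.clip(c.astype(float)*1.2,0,255).astype(np.uint8))
E
```

```text
pos [ 0.573  -0.019   0.1027] yaw -76.2 tilt 0.31 w 0.0336 F [ 0.7 -0.5 -0.6] t 33.5 q7 -2.04
d (mm) [ 0.1 -0.   0.7] twist -0.0
```

View pics/s20.png

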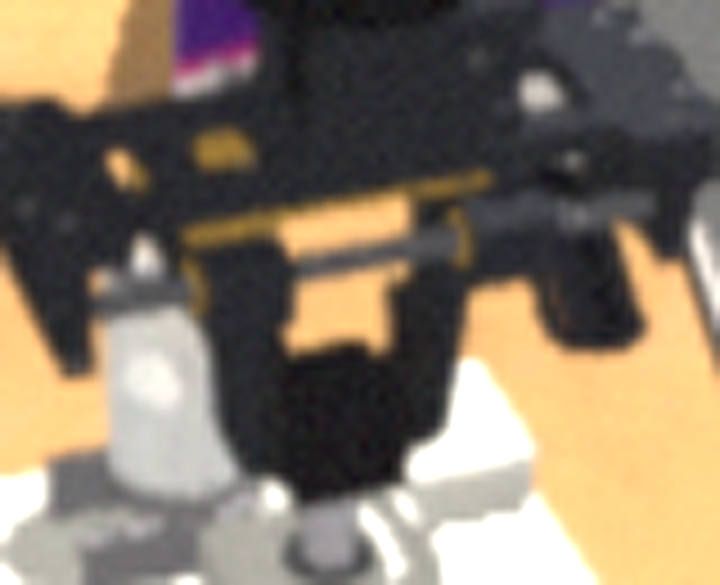

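>>> move_arm --increments '[{"dx":0,"dy":0,"dz":0.0005,"twist":0,"gripper":0.055},{"dx":0,"dy":0,"dz":0.0005,"twist":0,"gripper":0.055},{"dx":0,"dy":0,"dz":0.0005,"twist":0,"gripper":0.055},{"dx":0,"dy":0,"dz":0.0005,"twist":0,"gripper":0.055},{"dx":0,"dy":0,"dz":0.0005,"twist":0,"gripper":0.055},{"dx":0,"dy":0,"dz":-0.03,"twist":0,"gripper":0.055},{"dx":0,"dy":0,"dz":-0.08,"twist":0,"gripper":0.055},{"dx":0,"dy":0,"dz":-0.1,"twist":0,"gripper":0.055},{"dx":0,"dy":0,"dz":-0.1,"twist":0,"gripper":0.0},{"dx":0,"dy":0,"dz":-0.1,"twist":0,"gripper":0.0}]'

```text
clock: 34.8
position: [0.5728, -0.0188, 0.2016]
tool_rot: [0.001, 0.787, -0.617, -0.004]
ft_force: [0.4, -0.2, -1.0]
gripper_width: 0.0375
```

```bash
python3 go.py .5723 -.0165 .135 -76.2; python3 - <<'E'
from h import *
s=vision.grab_frame("side");t=vision.grab_frame("top")
a=cv2.resize(s[150:215,270:370,::-1],None,fx=8,fy=8,interpolation=cv2.INTER_CUBIC)
a=np.clip(a.astype(float)*1.3,0,255).astype(np.uint8)
f=lambda X:np.round((px("side",X)-[270,150]+.5)*8).astype(int)
y=np.radians(13.8);ax=np.array([np.cos(y),np.sin(y),0]);ay=np.array([-np.sin(y),np.cos(y),0])
for z in(.094,.124):
  cv2.polylines(a,[f([np.array([.5723,-.0165,z])+ax*.017*i+ay*.017*j for i,j in((-1,-1),(-1,1),(1,1),(1,-1))])],True,(0,0,255))
cv2.imwrite("pics/s21.png",a)
for n in("top","side"): 
  im={"top":t,"side":s}[n]; print((im.max(2)<85).sum())
E
```

```text
pos [ 0.5728 -0.0188  0.2016] yaw -76.2 tilt 0.42 w 0.0375 F [ 0.4 -0.2 -1. ] t 34.8 q7 -2.16
d (mm) [-2.  -0.5 66.6] twist 0.0
55821
29010
```

View pics/s21.png

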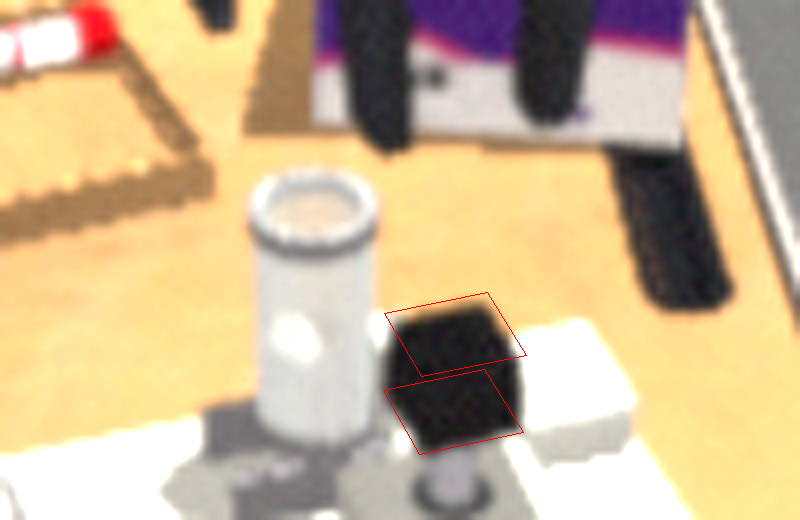

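```bash
python3 - <<'E'
from h import *
for n in("side","top"):
  im=vision.grab_frame(n);cv2.imwrite(f"pics/full_{n}1.png",im[:,:,::-1])
  for d in vision.search_frame(n,"puck1_c")[:5]: print(n,round(d["score"],2),np.round(d["location"],3))
E
```

```text
side 0.31 [0.44  0.294 0.011]
```

View pics/full_side1.png

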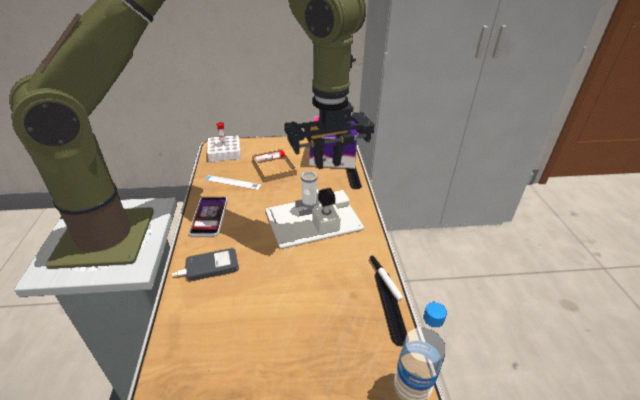

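View pics/full_top1.png

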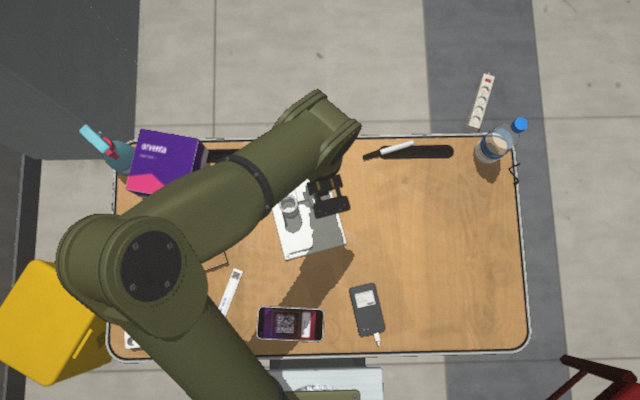

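>>> move_arm --increments '[{"dx":-0.002,"dy":0,"dz":0.05,"twist":0,"gripper":0.0},{"dx":-0.002,"dy":0,"dz":0.066,"twist":0,"gripper":0.0},{"dx":-0.002,"dy":0,"dz":0.066,"twist":0,"gripper":0.0},{"dx":-0.002,"dy":0,"dz":0.066,"twist":0,"gripper":0.0},{"dx":-0.002,"dy":0,"dz":0.066,"twist":0,"gripper":0.0},{"dx":-0.002,"dy":0,"dz":0.066,"twist":0,"gripper":0.0},{"dx":-0.002,"dy":0,"dz":0.066,"twist":0,"gripper":0.0},{"dx":-0.002,"dy":0,"dz":0.066,"twist":0,"gripper":0.0},{"dx":-0.002,"dy":0,"dz":0.066,"twist":0,"gripper":0.0},{"dx":-0.002,"dy":0,"dz":0.066,"twist":0,"gripper":0.0}]'

```text
clock: 36.35
position: [0.5726, -0.0172, 0.1366]
tool_rot: [0.0, 0.787, -0.617, -0.003]
ft_force: [0.6, 0.3, -1.2]
gripper_width: 0.0007
```

```bash
python3 go.py .5725 -.0165 .1 -76.2; python3 - <<'E'
from h import *
s=vision.grab_frame("side")
a=cv2.resize(s[150:215,270:370,::-1],None,fx=8,fy=8,interpolation=cv2.INTER_CUBIC)
cv2.imwrite("pics/s22.png",np.clip(a.astype(float)*1.5,0,255))
E
```

```text
pos [ 0.5726 -0.0172  0.1366] yaw -76.2 tilt 0.32 w 0.0007 F [ 0.6  0.3 -1.2] t 36.35 q7 -2.09
d (mm) [-0.5 -0.2 36.6] twist -0.0[ WARN:0@1.663] global loadsave.cpp:1063 imwrite_ Unsupported depth image for selected encoder is fallbacked to CV_8U.
```

View pics/s22.png

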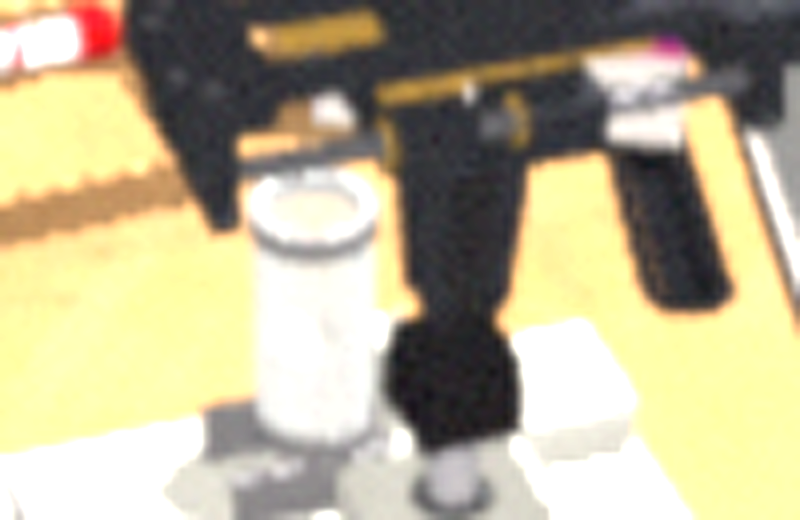

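>>> move_arm --increments '[{"dx":-0.0005,"dy":0,"dz":0.008,"twist":0,"gripper":0.0},{"dx":-0.0005,"dy":0,"dz":0.012,"twist":0,"gripper":0.0},{"dx":-0.0005,"dy":0,"dz":0.016,"twist":0,"gripper":0.0},{"dx":-0.0005,"dy":0,"dz":0.02,"twist":0,"gripper":0.0},{"dx":-0.0005,"dy":0,"dz":0.024,"twist":0,"gripper":0.0},{"dx":-0.0005,"dy":0,"dz":0.028,"twist":0,"gripper":0.0},{"dx":-0.0005,"dy":0,"dz":0.032,"twist":0,"gripper":0.0},{"dx":-0.0005,"dy":0,"dz":0.036,"twist":0,"gripper":0.0},{"dx":-0.0005,"dy":0,"dz":0.036,"twist":0,"gripper":0.0},{"dx":-0.0005,"dy":0,"dz":0.036,"twist":0,"gripper":0.0}]'

```text
clock: 37.65
position: [0.5723, -0.0165, 0.1012]
tool_rot: [-0.0, 0.787, -0.617, -0.003]
ft_force: [-1.7, 1.7, 7.2]
gripper_width: 0.0003
```

```bash
python3 go.py .5725 -.0165 .1 -76.2; python3 - <<'E'
from h import *
s=vision.grab_frame("side")
a=cv2.resize(s[150:215,270:370,::-1],None,fx=8,fy=8,interpolation=cv2.INTER_CUBIC)
cv2.imwrite("pics/s23.png",np.clip(a.astype(float)*1.2,0,255))
E
```

```text
pos [ 0.5723 -0.0165  0.1012] yaw -76.2 tilt 0.33 w 0.0003 F [-1.7  1.7  7.2] t 37.65 q7 -2.06
d (mm) [ 0.1 -0.2  1.2] twist -0.0[ WARN:0@1.626] global loadsave.cpp:1063 imwrite_ Unsupported depth image for selected encoder is fallbacked to CV_8U.
```

View pics/s23.png

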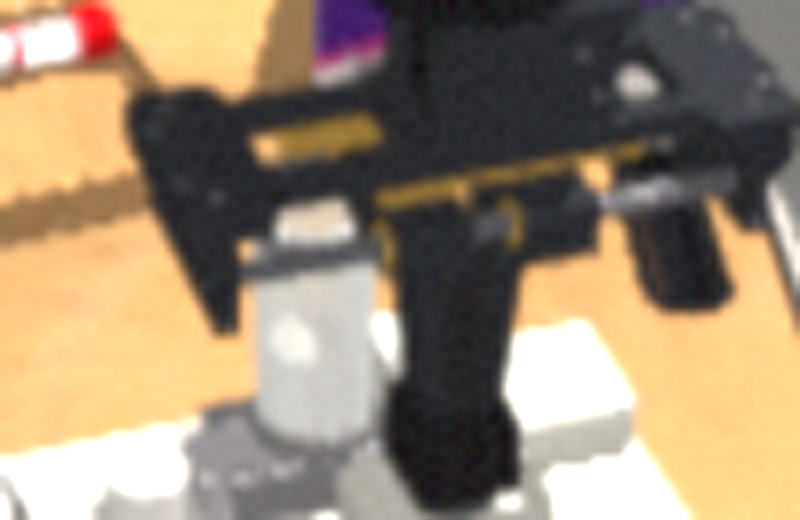

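>>> move_arm --increments '[{"dx":0,"dy":0,"dz":0.002,"twist":0,"gripper":0.0},{"dx":0,"dy":0,"dz":0.004,"twist":0,"gripper":0.0},{"dx":0,"dy":0,"dz":0.006,"twist":0,"gripper":0.0},{"dx":0,"dy":0,"dz":0.0075,"twist":0,"gripper":0.0},{"dx":0,"dy":0,"dz":0.0085,"twist":0,"gripper":0.0},{"dx":0,"dy":0,"dz":0.009,"twist":0,"gripper":0.0},{"dx":0,"dy":0,"dz":0.009,"twist":0,"gripper":0.0},{"dx":0,"dy":0,"dz":0.009,"twist":0,"gripper":0.0},{"dx":0,"dy":0,"dz":0.009,"twist":0,"gripper":0.0},{"dx":0,"dy":0,"dz":0.009,"twist":0,"gripper":0.0}]'

```text
clock: 38.95
position: [0.5725, -0.0166, 0.0942]
tool_rot: [-0.001, 0.787, -0.617, -0.003]
ft_force: [-5.1, 3.3, 23.2]
gripper_width: 0.0007
```

```bash
python3 go.py .5725 -.0165 .094 -76.2
```

```text
pos [ 0.5725 -0.0166  0.0942] yaw -76.2 tilt 0.32 w 0.0007 F [-5.1  3.3 23.2] t 38.95 q7 -2.06
d (mm) [-0.1 -0.   0.2] twist -0.0
```

>>> move_arm --increments '[{"dx":0,"dy":0,"dz":0.001,"twist":0,"gripper":0.0},{"dx":0,"dy":0,"dz":0.001,"twist":0,"gripper":0.0},{"dx":0,"dy":0,"dz":-0.006,"twist":0,"gripper":0.0},{"dx":0,"dy":0,"dz":-0.015,"twist":0,"gripper":0.0},{"dx":0,"dy":0,"dz":-0.025,"twist":0,"gripper":0.0},{"dx":0,"dy":0,"dz":-0.035,"twist":0,"gripper":0.0},{"dx":0,"dy":0,"dz":-0.06,"twist":0,"gripper":0.0},{"dx":0,"dy":0,"dz":-0.1,"twist":0,"gripper":0.0},{"dx":0,"dy":0,"dz":-0.106,"twist":0,"gripper":0.0},{"dx":0,"dy":0,"dz":-0.106,"twist":0,"gripper":0.0}]'

```text
clock: 40.2
position: [0.5728, -0.0167, 0.1975]
tool_rot: [0.0, 0.787, -0.617, -0.003]
ft_force: [-0.1, 0.4, -0.3]
gripper_width: 0.0005
```

```bash
python3 go.py .46 .038 .13 13.8; python3 - <<'E'
from h import *
s=vision.grab_frame("side");t=vision.grab_frame("top");np.save("s3.npy",s);np.save("t3.npy",t)
crop("side",s,250,155,370,250,6,"s24.png");crop("top",t,250,145,360,270,4,"t24.png")
for n in("side","top"):
  for d in vision.search_frame(n,"puck1_c")[:4]: print(n,round(d["score"],2),np.round(d["location"],4))
E
```

```text
pos [ 0.5728 -0.0167  0.1975] yaw -76.2 tilt 0.31 w 0.0005 F [-0.1  0.4 -0.3] t 40.2 q7 -2.19
d (mm) [-79.7  96.2  68.2] twist -90.0
side 0.52 [0.4642 0.0302 0.0337]
side 0.28 [ 0.69   -0.2064  0.0109]
top 0.48 [0.4568 0.0361 0.0329]
```

View pics/s24.png

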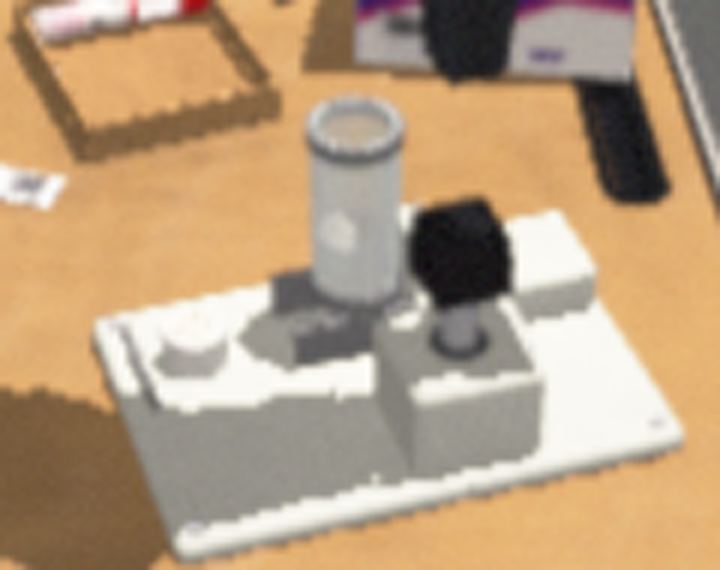

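View pics/t24.png

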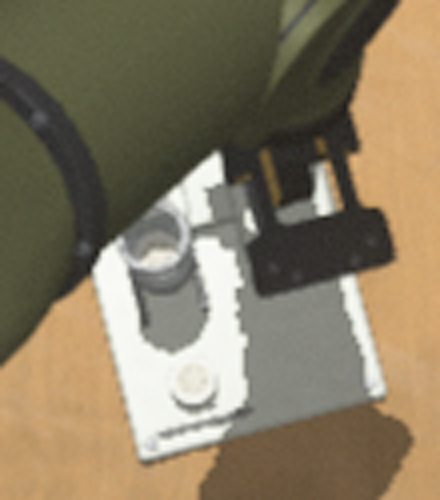

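```bash
python3 - <<'E'
from h import *
print(w("top",*((np.array([193,382])+.5)/4-.5+[250,145]),.032),w("side",*((np.array([195,333])+.5)/6-.5+[250,155]),.032))
E
python3 go.py .459 .037 .13 13.8
```

```text
[0.45769109 0.03918221 0.032     ] [0.46104023 0.03160827 0.032     ]
pos [ 0.5721 -0.0166  0.1965] yaw -76.2 tilt 0.43 w 0.0 F [0.2 0.1 0.1] t 40.4 q7 -2.19
d (mm) [-78.7  96.7  67.4] twist -90.0
```

>>> move_arm --increments '[{"dx":-0.0787,"dy":0.0967,"dz":0,"twist":-90,"gripper":0.06},{"dx":-0.0787,"dy":0.0967,"dz":0,"twist":-90,"gripper":0.06},{"dx":-0.0787,"dy":0.0967,"dz":0,"twist":-90,"gripper":0.06},{"dx":-0.0787,"dy":0.0967,"dz":0,"twist":-90,"gripper":0.06},{"dx":-0.0787,"dy":0.0967,"dz":0,"twist":-90,"gripper":0.06},{"dx":-0.0787,"dy":0.0967,"dz":0,"twist":-90,"gripper":0.06},{"dx":-0.0787,"dy":0.0967,"dz":0,"twist":-90,"gripper":0.06},{"dx":-0.0787,"dy":0.0967,"dz":0,"twist":-90,"gripper":0.06},{"dx":-0.0787,"dy":0.0967,"dz":0,"twist":-90,"gripper":0.06},{"dx":-0.0787,"dy":0.0967,"dz":0,"twist":-90,"gripper":0.06}]'

```text
clock: 41.65
position: [0.4598, 0.0364, 0.198]
tool_rot: [-0.002, 0.993, 0.12, -0.003]
ft_force: [-0.8, 0.0, -0.7]
gripper_width: 0.0599
```

```bash
python3 go.py .459 .037 .08 13.8; python3 - <<'E'
from h import *
s=vision.grab_frame("side");t=vision.grab_frame("top")
crop("side",s,230,125,370,230,5,"s25.png");crop("top",t,250,145,360,270,4,"t25.png")
E
```

```text
pos [0.4598 0.0364 0.198 ] yaw 13.7 tilt 0.36 w 0.0599 F [-0.8  0.  -0.7] t 41.65 q7 -1.07
d (mm) [-1.00e-01 -3.00e-01  1.18e+02] twist -0.1
```

View pics/s25.png

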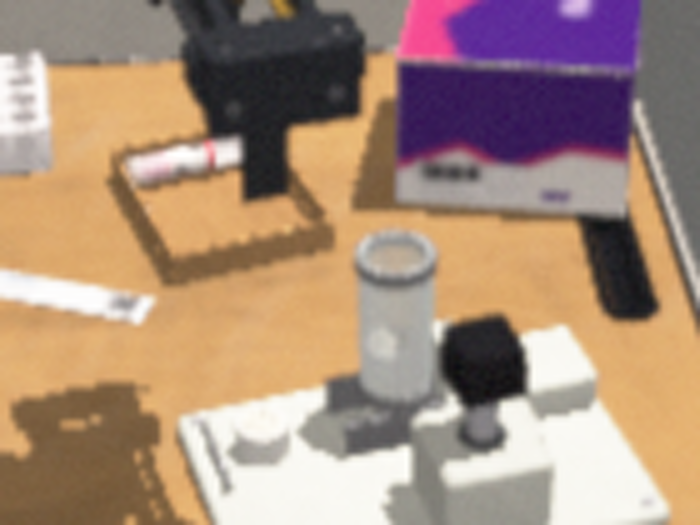

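>>> move_arm --increments '[{"dx":0,"dy":0,"dz":0.04,"twist":0,"gripper":0.06},{"dx":0,"dy":0,"dz":0.08,"twist":0,"gripper":0.06},{"dx":0,"dy":0,"dz":0.11,"twist":0,"gripper":0.06},{"dx":0,"dy":0,"dz":0.118,"twist":0,"gripper":0.06},{"dx":0,"dy":0,"dz":0.118,"twist":0,"gripper":0.06},{"dx":0,"dy":0,"dz":0.118,"twist":0,"gripper":0.06},{"dx":0,"dy":0,"dz":0.118,"twist":0,"gripper":0.06},{"dx":0,"dy":0,"dz":0.118,"twist":0,"gripper":0.06},{"dx":0,"dy":0,"dz":0.118,"twist":0,"gripper":0.06},{"dx":0,"dy":0,"dz":0.118,"twist":0,"gripper":0.06}]'

```text
clock: 43.0
position: [0.4596, 0.0369, 0.0804]
tool_rot: [-0.002, 0.993, 0.12, -0.002]
ft_force: [-0.3, -0.2, -0.1]
gripper_width: 0.06
```

```bash
python3 go.py .459 .037 .024 13.8; python3 - <<'E'
from h import *
s=vision.grab_frame("side");t=vision.grab_frame("top")
crop("side",s,230,145,370,240,5,"s26.png");crop("top",t,230,165,360,270,5,"t26.png")
p=observe()["position"];print((px("side",p)-[230,145]+.5)*5,(px("side",p*[1,1,0]+[0,0,.032])-[230,145]+.5)*5)
E
```

```text
pos [0.4596 0.0369 0.0804] yaw 13.8 tilt 0.31 w 0.06 F [-0.3 -0.2 -0.1] t 43.0 q7 -0.96
d (mm) [-0.3 -0.  56.4] twist -0.0
[[255.47529077 250.12279973]] [[259.87973931 321.88849221]]
```

View pics/s26.png

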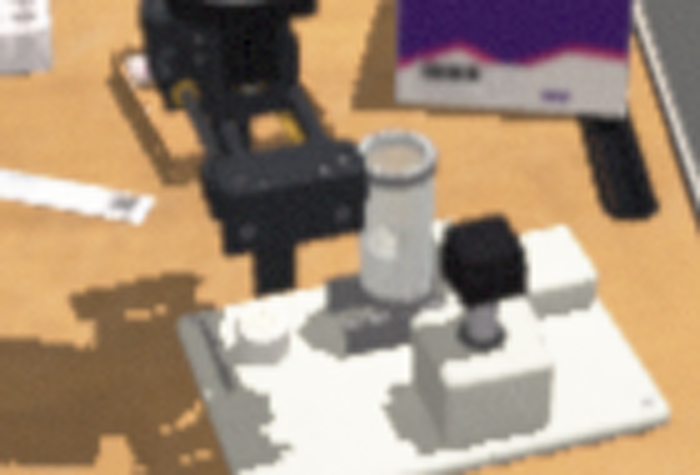

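View pics/t26.png

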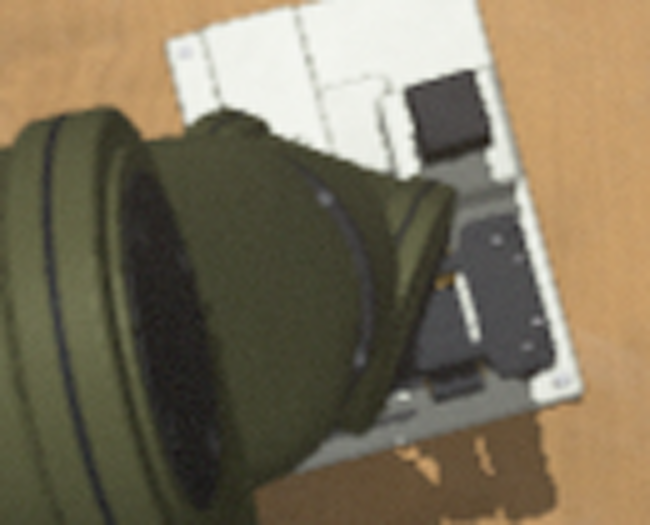

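>>> move_arm --increments '[{"dx":0,"dy":0,"dz":0.01,"twist":0,"gripper":0.06},{"dx":0,"dy":0,"dz":0.02,"twist":0,"gripper":0.06},{"dx":0,"dy":0,"dz":0.03,"twist":0,"gripper":0.06},{"dx":0,"dy":0,"dz":0.03,"twist":0,"gripper":0.06},{"dx":0,"dy":0,"dz":0.03,"twist":0,"gripper":0.06},{"dx":0,"dy":0,"dz":0.03,"twist":0,"gripper":0.06},{"dx":0,"dy":0,"dz":0.03,"twist":0,"gripper":0.06},{"dx":0,"dy":0,"dz":0.03,"twist":0,"gripper":0.06},{"dx":0,"dy":0,"dz":0.03,"twist":0,"gripper":0.06},{"dx":0,"dy":0,"dz":0.03,"twist":0,"gripper":0.06}]'

```text
clock: 44.35
position: [0.4594, 0.037, 0.0504]
tool_rot: [-0.002, 0.993, 0.12, -0.002]
ft_force: [-0.3, -0.1, -0.6]
gripper_width: 0.06
```

```bash
python3 go.py .459 .037 .024 13.8; python3 - <<'E'
from h import *
s=vision.grab_frame("side");t=vision.grab_frame("top")
crop("side",s,230,145,370,240,5,"s27.png");crop("top",t,230,165,360,270,5,"t27.png")
E
```

```text
pos [0.4594 0.037  0.0504] yaw 13.8 tilt 0.32 w 0.06 F [-0.3 -0.1 -0.6] t 44.35 q7 -0.95
d (mm) [-0.3 -0.  26.4] twist -0.0
```

View pics/s27.png

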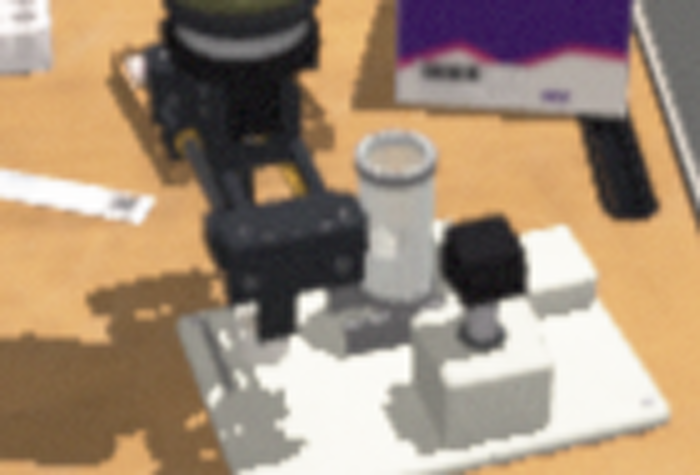

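>>> move_arm --increments '[{"dx":0,"dy":0,"dz":0.01,"twist":0,"gripper":0.06},{"dx":0,"dy":0,"dz":0.02,"twist":0,"gripper":0.06},{"dx":0,"dy":0,"dz":0.026,"twist":0,"gripper":0.06},{"dx":0,"dy":0,"dz":0.026,"twist":0,"gripper":0.06},{"dx":0,"dy":0,"dz":0.026,"twist":0,"gripper":0.02},{"dx":0,"dy":0,"dz":0.026,"twist":0,"gripper":0.02},{"dx":0,"dy":0,"dz":0.026,"twist":0,"gripper":0.02},{"dx":0,"dy":0,"dz":0.026,"twist":0,"gripper":0.02},{"dx":0,"dy":0,"dz":0.026,"twist":0,"gripper":0.02},{"dx":0,"dy":0,"dz":0.026,"twist":0,"gripper":0.02}]'

```text
clock: 45.7
position: [0.4594, 0.037, 0.0245]
tool_rot: [-0.002, 0.993, 0.12, -0.002]
ft_force: [-0.3, 0.2, 3.8]
gripper_width: 0.0284
```

```bash
python3 go.py .4417 .2721 .18 18.5
```

```text
pos [0.4594 0.037  0.0245] yaw 13.8 tilt 0.3 w 0.0284 F [-0.3  0.2  3.8] t 45.7 q7 -0.93
d (mm) [  38.3 -233.1 -154.7] twist -4.7
```

Gripped (28.4 mm, like before). Lift straight up, then check.

>>> move_arm --increments '[{"dx":0,"dy":0,"dz":-0.03,"twist":0,"gripper":0.02},{"dx":0,"dy":0,"dz":-0.08,"twist":0,"gripper":0.02},{"dx":0,"dy":0,"dz":-0.13,"twist":0,"gripper":0.02},{"dx":0,"dy":0,"dz":-0.155,"twist":0,"gripper":0.02},{"dx":0,"dy":0,"dz":-0.155,"twist":0,"gripper":0.02},{"dx":0.0383,"dy":-0.2331,"dz":-0.155,"twist":-4.7,"gripper":0.02},{"dx":0.0383,"dy":-0.2331,"dz":-0.155,"twist":-4.7,"gripper":0.02},{"dx":0.0383,"dy":-0.2331,"dz":-0.155,"twist":-4.7,"gripper":0.02},{"dx":0.0383,"dy":-0.2331,"dz":-0.155,"twist":-4.7,"gripper":0.02},{"dx":0.0383,"dy":-0.2331,"dz":-0.155,"twist":-4.7,"gripper":0.02}]'

```text
clock: 46.95
position: [0.4395, 0.2769, 0.178]
tool_rot: [-0.002, 0.986, 0.165, -0.003]
ft_force: [0.7, -0.8, -0.8]
gripper_width: 0.0285
```

```bash
python3 go.py .4417 .2721 .07 18.5; python3 - <<'E'
from h import *
s=vision.grab_frame("side");t=vision.grab_frame("top")
crop("side",s,210,90,350,220,4,"s28.png")
f=lambda n,X:px(n,X)
print(px("side",[.4417,.2721,.003]),px("top",[.4417,.2721,.003]))
E
```

```text
pos [0.4395 0.2769 0.178 ] yaw 19.0 tilt 0.48 w 0.0285 F [ 0.7 -0.8 -0.8] t 46.95 q7 -1.37
d (mm) [  1.1   5.9 108. ] twist 0.5
[[274.7785075  169.67684012]] [[204.86545399 249.60846492]]
```

View pics/s28.png

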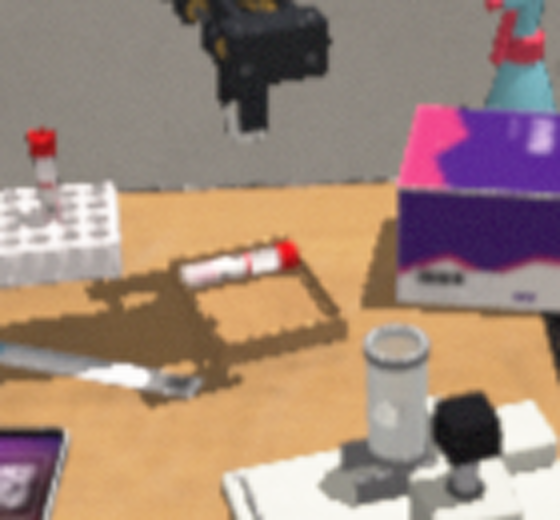

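>>> move_arm --increments '[{"dx":0,"dy":0,"dz":0,"twist":0,"gripper":0.02},{"dx":0,"dy":0,"dz":0,"twist":0,"gripper":0.02},{"dx":0,"dy":0,"dz":0,"twist":0,"gripper":0.02},{"dx":0,"dy":0,"dz":0.04,"twist":0,"gripper":0.02},{"dx":0,"dy":0,"dz":0.08,"twist":0,"gripper":0.02},{"dx":0,"dy":0,"dz":0.11,"twist":0,"gripper":0.02},{"dx":0,"dy":0,"dz":0.11,"twist":0,"gripper":0.02},{"dx":0,"dy":0,"dz":0.11,"twist":0,"gripper":0.02},{"dx":0,"dy":0,"dz":0.11,"twist":0,"gripper":0.02},{"dx":0,"dy":0,"dz":0.11,"twist":0,"gripper":0.02}]'

```text
clock: 48.3
position: [0.4416, 0.2728, 0.0711]
tool_rot: [-0.002, 0.987, 0.161, -0.001]
ft_force: [0.8, -0.0, 0.2]
gripper_width: 0.0284
```

```bash
python3 go.py .4417 .2721 .0165 18.5; python3 - <<'E'
from h import *
s=vision.grab_frame("side");t=vision.grab_frame("top")
crop("side",s,230,110,330,200,6,"s29.png");crop("top",t,150,210,250,290,6,"t29.png")
E
```

```text
pos [0.4416 0.2728 0.0711] yaw 18.5 tilt 0.28 w 0.0284 F [ 0.8 -0.   0.2] t 48.3 q7 -1.27
d (mm) [-0.   0.9 54.6] twist 0.0
```

View pics/s29.png

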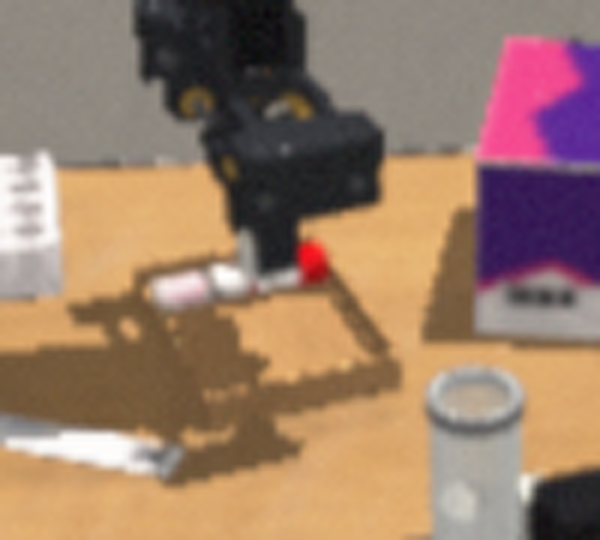

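>>> move_arm --increments '[{"dx":0,"dy":0.003,"dz":0.02,"twist":0,"gripper":0.02},{"dx":0,"dy":0.003,"dz":0.04,"twist":0,"gripper":0.02},{"dx":0,"dy":0.003,"dz":0.048,"twist":0,"gripper":0.02},{"dx":0,"dy":0.003,"dz":0.051,"twist":0,"gripper":0.02},{"dx":0,"dy":0.003,"dz":0.053,"twist":0,"gripper":0.02},{"dx":0,"dy":0.003,"dz":0.0545,"twist":0,"gripper":0.02},{"dx":0,"dy":0.003,"dz":0.0545,"twist":0,"gripper":0.02},{"dx":0,"dy":0.003,"dz":0.0545,"twist":0,"gripper":0.02},{"dx":0,"dy":0.003,"dz":0.0545,"twist":0,"gripper":0.02},{"dx":0,"dy":0.003,"dz":0.0545,"twist":0,"gripper":0.02}]'

```text
clock: 49.65
position: [0.4418, 0.2697, 0.0157]
tool_rot: [-0.002, 0.987, 0.161, -0.002]
ft_force: [-0.8, 1.2, -0.4]
gripper_width: 0.0286
```

```bash
python3 go.py .4417 .2721 .0155 18.5; python3 - <<'E'
from h import *
s=vision.grab_frame("side")
crop("side",s,230,110,330,200,6,"s30.png")
E
```

```text
pos [0.4418 0.2697 0.0157] yaw 18.5 tilt 0.31 w 0.0286 F [-0.8  1.2 -0.4] t 49.65 q7 -1.23
d (mm) [ 0.6 -2.3  0.2] twist -0.0
```

View pics/s30.png

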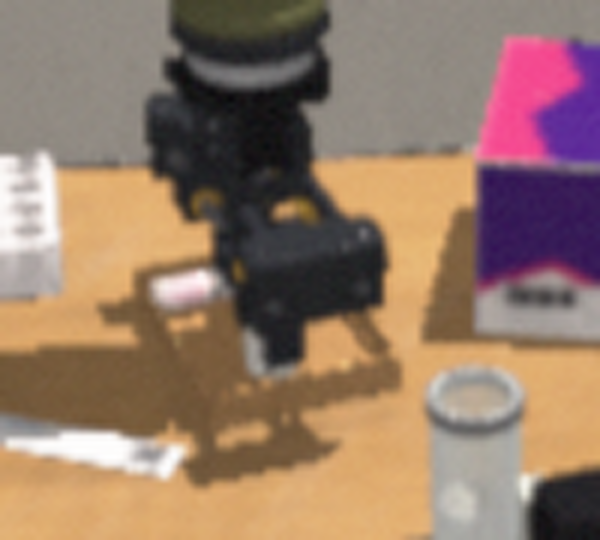

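>>> move_arm --increments '[{"dx":0,"dy":0,"dz":0.0005,"twist":0,"gripper":0.042},{"dx":0,"dy":0,"dz":0.0005,"twist":0,"gripper":0.042},{"dx":0,"dy":0,"dz":0.0005,"twist":0,"gripper":0.042},{"dx":0,"dy":0,"dz":0.0005,"twist":0,"gripper":0.042},{"dx":0,"dy":0,"dz":-0.03,"twist":0,"gripper":0.042},{"dx":0,"dy":0,"dz":-0.08,"twist":0,"gripper":0.042},{"dx":0,"dy":0,"dz":-0.14,"twist":0,"gripper":0.042},{"dx":0,"dy":0,"dz":-0.2,"twist":0,"gripper":0.042},{"dx":0,"dy":0,"dz":-0.23,"twist":0,"gripper":0.042},{"dx":0,"dy":0,"dz":-0.23,"twist":0,"gripper":0.042}]'

```text
clock: 50.95
position: [0.444, 0.2696, 0.2477]
tool_rot: [-0.003, 0.987, 0.161, 0.0]
ft_force: [0.2, 0.8, 0.5]
gripper_width: 0.0418
```

```bash
python3 go.py .40 -.2 .25 18.5; python3 - <<'E'
from h import *
s=vision.grab_frame("side")
crop("side",s,230,110,350,220,5,"s31.png")
E
```

```text
pos [0.444  0.2696 0.2477] yaw 18.5 tilt 0.34 w 0.0418 F [0.2 0.8 0.5] t 50.95 q7 -1.42
d (mm) [-190.8  431.3   -5. ] twist 0.0
```

View pics/s31.png

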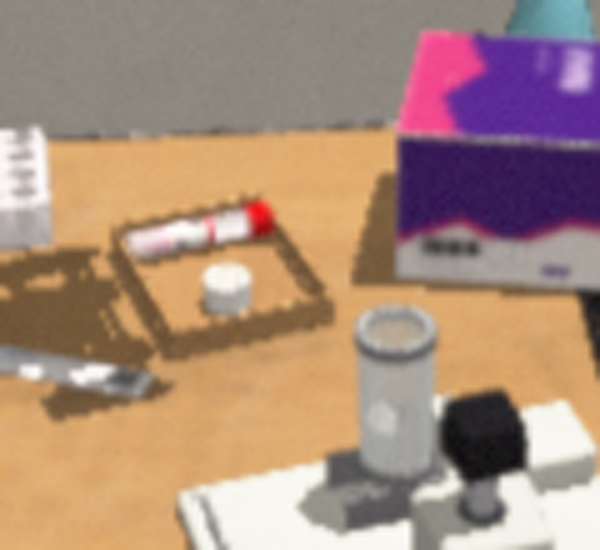

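>>> move_arm --increments '[{"dx":-0.19,"dy":0.43,"dz":-0.02,"twist":0,"gripper":0.042},{"dx":-0.19,"dy":0.43,"dz":-0.02,"twist":0,"gripper":0.042},{"dx":-0.19,"dy":0.43,"dz":-0.02,"twist":0,"gripper":0.042},{"dx":-0.19,"dy":0.43,"dz":-0.02,"twist":0,"gripper":0.042},{"dx":-0.19,"dy":0.43,"dz":-0.02,"twist":0,"gripper":0.042},{"dx":-0.19,"dy":0.43,"dz":-0.02,"twist":0,"gripper":0.042},{"dx":-0.19,"dy":0.43,"dz":-0.02,"twist":0,"gripper":0.042},{"dx":-0.19,"dy":0.43,"dz":-0.02,"twist":0,"gripper":0.042},{"dx":-0.19,"dy":0.43,"dz":-0.02,"twist":0,"gripper":0.042},{"dx":-0.19,"dy":0.43,"dz":-0.02,"twist":0,"gripper":0.042}]'

```text
clock: 52.25
position: [0.3986, -0.1976, 0.2633]
tool_rot: [-0.003, 0.987, 0.161, -0.003]
ft_force: [-0.0, 0.6, 0.4]
gripper_width: 0.0417
```

```bash
python3 go.py .40 -.2 .25 18.5; python3 - <<'E'
from h import *
s=vision.grab_frame("side");t=vision.grab_frame("top")
crop("side",s,260,150,370,240,6,"s32.png");crop("top",t,150,140,350,290,4,"t32.png")
for n in("side","top"):
  for d in vision.search_frame(n,"puck1_c")[:4]: print(n,round(d["score"],2),np.round(d["location"],4))
E
```

```text
pos [ 0.3986 -0.1976  0.2633] yaw 18.6 tilt 0.51 w 0.0417 F [-0.   0.6  0.4] t 52.25 q7 -0.51
d (mm) [ 0.6  2.8 13.3] twist 0.1
side 0.53 [ 0.5734 -0.0205  0.0744]
top 0.41 [0.4424 0.2682 0.0239]
```

View pics/s32.png

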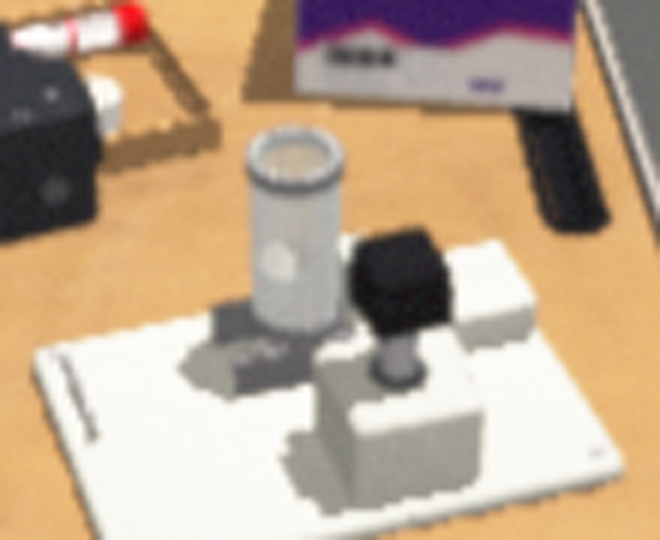

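View pics/t32.png

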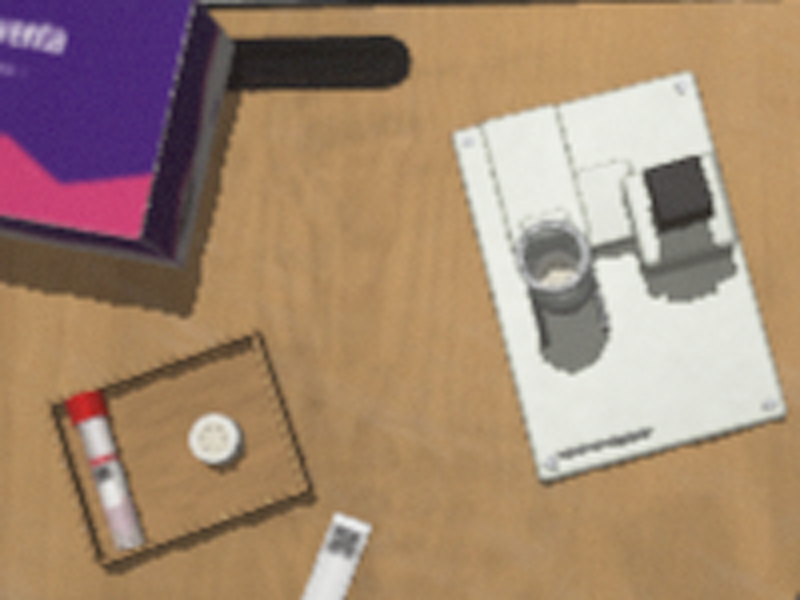

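```bash
python3 - <<'E'
from plant import bot
print(bot.close_job())
E
```

```text
the job is handed in; nothing more can be done
None
```

I handed the job in after 52 s of the 210 s; no verdict was reported. There were three pucks on the desk. I dropped all three into the magazine, slid the knob onto the stem and released it home, and pressed it once. The issued puck then went flat into the tray.

**What the checks showed**
- **Knob fit:** the knob's bottom edge matched the projected home position in the side picture before the press, and it was still on the stem in the last pictures.
- **Press:** the knob stopped at 94 mm above the desk with 23 N on the tool. That matches the 30 mm stop, since the spring alone takes at most 15 N. It sprang back afterwards.
- **Tray puck:** it lies flat at about (0.442, 0.268), within about 5 mm of the middle of the free area.
- **Leftovers:** no puck was loose on the desk after loading. The last pictures, of the tray and dispenser only, show none there, and the arm was clear of everything. I never touched the pen, though the gripper came close to it while picking the two pucks at the back.

**Doubts and disagreements**
- **Camera mismatch:** the two cameras disagreed by up to 7 mm on the issued puck's y position. The grasp still worked.
- **False detection:** in the last side picture the puck detector reported a puck at the knob (score 0.53). The picture shows only the black knob there, so I took it as false.
- **Pucks in the tube:** the two remaining pucks are only dimly visible through the tube. I could not read off how far the stack had dropped after the press.

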